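Open the centrifuge after a run and take off the rotor cover

TASK

The run is over: push the centrifuge's wide lid-release key fully in and let it spring back, then raise the lid, which has popped ajar, until it stands fully open. The rotor cover under it has a left-hand twist lock, so turn its grip bar clockwise (seen from above) until both tabs are clear of the claws, lift the cover off and set it down gently, grip upwards, in the middle of the ribbed rubber mat to dry. Leave the lid open, do not press the two round buttons, and leave the other things on the bench where they stand.

Things in the scene. Friction and masses are not known exactly. Their poses are not given: they have to be found in the camera images.
- centrifuge: Micro-centrifuge, white, 210 mm wide, 260 deep, 138 high, fixed. Origin on the bench; x to the machine's rear (about to the robot's left and ahead), y to its left, z up. Flat deck 95 mm high from x -55 to +135, with a round 156 mm chamber centred at x +36. In front of it a panel slopes down to the front at 40 degrees: display at its left, wide release key in the middle, two round buttons at its right.
- release_key (a joint): Lid-release key, m: 0 out, 0.008 fully in (hard stop). Slides square to the sloping panel. Spring: 2 N to start it, about 5.2 N fully in; it springs back when let go. From about 0.0055 on the latch is free and the lid springs ajar.
- key_face (a point): Middle of the outer face of the release key: grooved grey push key, 70 mm across, 34 mm up the slope, in a 76 x 38 mm guard collar whose rim lies 5 mm below the face. Moves with the key. z axis points out of the panel (40 degrees from vertical, to the front), x up the slope, y to the machine's left. The shut lid's lip overhangs its upper half, 29 mm higher: press it square to the panel.
- lid (a joint): Lid hinge at the machine's rear, rad: 0 shut and latched, 1.8 fully open, leaning back (stop). Unlatched, it springs up by itself to about 0.3 and stops. From there to about 0.8 it stays where it is left (1 to 2 N at the lip moves it); past about 0.9 its strut carries it on to 1.8 by itself, and it stays.
- lid_lip (a point): Middle of the lower front edge of the lid's grip lip: grey plate 100 mm across, 9 mm thick, standing 36 mm out from the lid's front. Moves with the lid, 224 mm from the hinge. x axis points to the hinge, y to the machine's left, z out of the lid's top; the lip's underside is z = 0. Two 40 mm latch hooks hang below the lid, 50 mm behind this edge, 70 mm either side of the middle.
- lid_hinge (a point): Point on the lid's hinge line, middle of the machine: x +125 mm, z 100 mm in the machine's frame; the line runs along the machine's y. The lid is a hollow shell 200 mm wide, 188 mm from hinge to front, 38 mm deep, with a clear round window.
- rotor_cover: Loose aluminium disc, 116 mm diameter, 6 thick, 0.15 to 0.31 kg; tabs 32 mm wide on its +y and -y sides (to 68 mm from the middle), black grip bar on top. Origin: centre of underside, z up. At the start locked on the rotor, its y within 3 degrees of the machine's y. Clockwise 35 degrees or more frees the tabs (free for about 140) and it lifts off; anticlockwise it meets a stop at once.
- grip_bar (a point): Middle of the cover's grip bar, 36 mm above the cover's underside, on its axis. The bar is 70 mm long, 20 mm wide, 40 mm high (6 to 46 mm above the underside). This point's axes are those of the cover: seen from above, the bar lies 35 degrees anticlockwise from the x axis.
- tab_left (a point): Middle of the cover's tab on its +y side, 64 mm from the axis.
- claw_left (a point): Where that tab lies when locked, under the rotor's left claw, 64 mm left of the rotor's axis. A claw is a steel hook on the rotor's rim, 40 mm wide, reaching in to 60 mm from the axis, its top about 15 mm above the cover's underside; the second claw is opposite, on the right. While a tab is under a claw the cover cannot be lifted.
- rotor_top (a point): Centre of the rotor's flat top, on which the cover lies: x +36 mm, z 78 mm in the machine's frame; its axes are the machine's. The rotor does not turn. A hub 20 mm wide and 5.5 mm high in its middle centres the cover, so that it comes off straight up.
- drying_mat: Ribbed rubber mat lying on the bench, black, 200 x 200 mm, 6 mm thick, fixed. Origin: centre of its underside. It lies on the robot's left or right, the tube rack on the other side.
- start_button (a joint): Upper round button (24 mm) on the panel, 73 mm to the machine's right of the key's middle and 20 mm up the slope from it, m: 0 out, 0.004 in. Leave alone.
- stop_button (a joint): Lower round button (24 mm), 73 mm to the machine's right of the key's middle and 12 mm down the slope from it, m: 0 out, 0.004 in. Leave alone.
- tube_rack: Bystander: white tube rack with capped tubes, 100 x 200 mm, 90 mm high. Origin: centre of its underside.
- beaker: Bystander: glass beaker, 72 mm diameter, 95 mm high. Origin: centre of its underside.
- tip_box: Bystander: pipette tip box, 87 x 124 mm, 66 mm high. Origin: centre of its underside.
- wash_bottle: Bystander: white wash bottle with bent spout, 74 mm diameter, 180 mm high. Origin: centre of its underside.
- reagent_bottle: Bystander: brown glass bottle, 64 mm diameter, 160 mm high. Origin: centre of its underside.
- flask: Bystander: stoppered conical flask, 88 mm diameter, 140 mm high. Origin: centre of its underside.
- spatula: Bystander: steel lab spoon lying on the bench, 180 mm long. Origin: its middle, on the bench.

How it is judged (in metres and radians):
On the way, in this order (a step that is already met when the one before it is completed fails the run):
1. the lid-release key is pushed fully in (value of joint release_key above 0.007 m), for 0.1 s.
2. the key is let go and back out, and the lid has sprung ajar (value of joint release_key below 0.0015 m and value of joint lid above 0.12 rad), for 0.2 s.
3. the lid is raised fully open (value of joint lid above 1.5 rad), for 0.2 s.
4. the cover, on the rotor, is turned clockwise until its tabs are clear of the claws (the left tab has come 34 mm to the machine's rear) (x of tab_left in the frame of rotor_top above 0.034 m and horizontal distance between rotor_cover and rotor_top below 0.02 m), for 0.1 s.
5. the cover is lifted off the rotor (z of rotor_cover in the frame of rotor_top above 0.03 m), for 0.1 s.
At the end, for the whole second after the job is handed in: The rotor cover lies flat and still on the rubber mat, underside down (tilt under 0.08 rad), its centre within 35 mm of the mat's centre along each side of the mat; the lid stands open (beyond 1.5 rad) and the release key is out (within 1.5 mm) (x of rotor_cover in the frame of drying_mat between -0.035 and 0.035 m and y of rotor_cover in the frame of drying_mat between -0.035 and 0.035 m and z of rotor_cover in the frame of drying_mat between 0.002 and 0.01 m and angle between rotor_cover's own z axis and vertical below 0.08 rad and linear speed of rotor_cover below 0.02 m/s and value of joint lid above 1.5 rad and value of joint release_key below 0.0015 m); the robot touches nothing.
It fails at once if a round button on the panel is pressed (more than 2 mm) (value of joint any of start_button, stop_button above 0.002 m).
It fails at once if the cover is dropped (falls free for more than about 18 mm) or thrown (linear speed of rotor_cover above 0.6 m/s and contact force between the fingers and rotor_cover below 0.3 N).
It fails at once if the cover is tipped over (angle between rotor_cover's own z axis and vertical above 0.8 rad).
It fails at once if another thing on the bench is moved by more than 30 mm or upset (distance of any of tube_rack, beaker, tip_box, wash_bottle, reagent_bottle, flask, spatula from where it was at the start of the episode above 0.03 m or angle between any of tube_rack, beaker, tip_box, wash_bottle, reagent_bottle, flask's own z axis and vertical above 0.5 rad).
It also fails if it takes over 64 s, if anything falls off the work surface, if the arm or the gripper's body presses on something with over 40 N, if the wrist force passes 120 N, or if a joint passes its speed limit or range.

ROBOT

A 6-joint arm with a two-finger parallel gripper is mounted at the origin on the work surface. World frame = base frame: x ahead of the robot, y to its left, z up, the work surface at z = 0. Lengths are in mm, angles in rad, forces in N, time in s.
With the tool pointing down it reaches from about 350 to 875 mm from the base axis. Payload 4.2 kg.
Tool frame: the origin (TCP) lies between the finger pads; the fingertips stand 8 mm ahead of it and the grasp point (between the pads) lies 11 mm behind it; y points along the fingers, z is the direction in which the jaws open and shut, and the axes are right-handed (so a half turn about y gives the same grasp; the last joint's range is limited). The gripper opens to 87 mm and grips with 3 to 60 N. Pads are 19 mm wide; open, the fingers measure 117 mm over their backs; the gripper's body (75 mm by 190 mm) begins 51 mm behind the grasp point.
Start: joints at [1.476, 0.385, 0.008, 0, -1.194, -0.259], TCP at [216.508, 586.279, 201.95] pointing down, gripper open.
Joint ranges: [-3.14, 3.14], [-1.21, 2.06], [-1.07, 1.41], [-3.16, 2.05], [-2.99, -0.16], [-3.1, 3.1]. Speed limits (rad/s): [2.79, 2.79, 3.14, 3.14, 3.14, 3.14].

INTERFACE

Orientations are given as a rotation vector (axis times angle).
In Python, from plant import get_state, camera, ticket gives the robot as it stands.
- The arm moves only by the tool jog_arm, never from a script. Its argument "steps" is a list of rows, each a list of 5 numbers: the shift along the tool's x, y, z normalised to -1 to 1, where 1 is 120 mm, then the turn about the tool's y normalised to -1 to 1, where 1 is 45 degrees, then the closure in counts, from 0 (fully open) to 255 (shut). In form: [[dx, dy, dz, yaw, hand], ...]. A call has exactly 8 rows; each row is the pose to reach, as a shift and turn from the pose commanded when the call began, along the tool's axes at that moment; what a row does not reach only later rows make up. A row lasts 1/10 s, in which the tool goes at most 50 mm and 8.59 degrees, less where a joint would pass 70% of its speed; a pose out of reach is approached as far as the arm can. A call with a number of a shift or a turn outside -1 to 1 is refused whole. A call with a gripper value outside its range is refused whole. The fingers move at their own pace and stop on an object; "newtons" is the grip in N (left out, the last holds). Time passes only in rows, so rows that repeat a pose let the fingers close, or fill a call up. It gives the time, the measured TCP pose, the force and the opening at its end, in the units of the state.
- get_state(): the state, without advancing time (a new reading comes with each control period).
- camera(name): name is "side" or "top"; returns a dict with "img" (420x560x3 uint8, red, green, blue), "depth" (420x560 float32, mm along the optical axis (not along the pixel's ray), 0 where there is no reading), "mtx" (3x3 intrinsics, pixels), "k1" (the pictures are not rectified: a ray, as slopes to the right and down, at radius r is drawn at 1 + k1 r^2 times it, then the intrinsics apply), "origin" and "orientation" of the camera in the world. Camera axes: x right, y up, looking along -z (the intrinsics and any distortion apply to the point x, -y, -z); pixel columns grow to the right and rows downward; lengths in mm; the calibration is good to about 2 mm. A picture is of the moment at which its call begins.
- ticket.sign_off(): hands the job in, once; it reports no verdict.
The state is a dict: "clock": time; "q": joint angles; "joint_velocities": joint speeds; "joint_torque": joint torques, N m; "ee_pos": TCP position; "tcp_rot": TCP orientation; "contact_force": force on the tool from outside, world axes, zero at the start; "ft_torque": the same for the moment, N m; "opening": finger opening in mm.
Only numpy, scipy, OpenCV 4.12 (cv2) and the standard library are available. Lean on these libraries where they do the work, as an engineer would, in place of code of your own. Each camera call takes 0.05 s, during which the arm holds its last target.

## Working session

There is one attempt and no reset: what is moved stays moved. The work goes in short steps, Python scripts to look and compute and a tool call to move; the robot and the scene stay as the last step left them, time stands still between calls to the robot, and variables do not carry over. Pictures are saved under pics/ and viewed, and the job is handed in when it is done.

Besides the shell and the picture viewer there is one more tool, called after "Call:" by a JSON object that holds its "op" and its "data", one argument or row to a line. jog_arm: Moves the arm, as the interface text tells. Scaled input: -1 to 1 covers 120 mm each way for a shift and 45 degrees each way for a turn. Its arguments: {"type":"object","properties":{"steps":{"type":"array","items":{"type":"array","items":{"type":"number"}}},"newtons":{"type":"number"}},"required":["steps"]}

```bash
ls; mkdir -p pics
python3 - <<'E'
from plant import get_state,camera
import cv2,numpy as np
print(get_state())
for n in("side","top"):
    c=camera(n); cv2.imwrite(f"pics/{n}0.png",c["img"][:,:,::-1]); np.savez(f"pics/{n}0.npz",**c)
    print(n,c["mtx"],c["k1"],c["origin"],c["orientation"],(c["depth"]>0).mean())
E
```

```text
pics
{'clock': 0.0, 'q': array([ 1.47560630e+00,  3.85588525e-01,  6.61216248e-03, -4.99056602e-04,
       -1.19400365e+00, -2.58573053e-01]), 'joint_velocities': array([-0.00034493, -0.00142792,  0.00102855,  0.00085503,  0.00033809,
        0.00060088]), 'joint_torque': array([ 8.48573086e-05, -3.90666211e+01,  1.87401885e+01,  4.21973437e+00,
        1.08854947e-02, -1.94507779e-04]), 'ee_pos': array([216.29432822, 585.68192687, 200.83500846]), 'tcp_rot': array([-0.36252156, -2.02637481,  2.03093804]), 'contact_force': array([-0.58170126, -0.74514256, -0.31775447]), 'ft_torque': array([-0.03584884,  0.00802826,  0.0403373 ]), 'opening': 86.8848160653404}
side [[426.13963473   0.         274.00965776]
 [  0.         426.13963473 204.94991866]
 [  0.           0.           1.        ]] 0.012554707696482273 [ 175.35817968 -741.33665663  795.4159806 ] [ 0.85549032 -0.20809076 -0.49601701] 0.9961054421768708
top [[402.31407512   0.         276.6894468 ]
 [  0.         402.31407512 207.1652638 ]
 [  0.           0.           1.        ]] -0.10086546954597135 [ 498.71456617    5.76358664 1144.11212728] [ 0.05445382 -0.05059106 -1.58083683] 0.9957738095238096
```

View pics/side0.png

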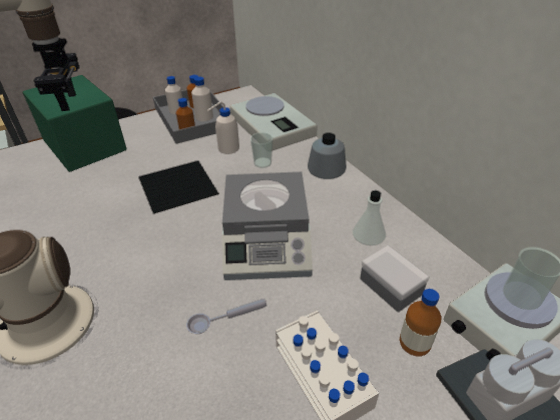

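View pics/top0.png

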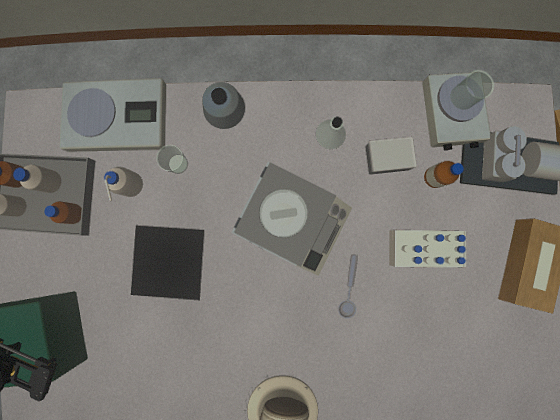

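```bash
cat > h.py <<'E'
import numpy as np,cv2
from scipy.spatial.transform import Rotation as R
def rays(c,uv):
    uv=np.asarray(uv,float).reshape(-1,2);K=c["mtx"]
    d=np.stack([(uv[:,0]-K[0,2])/K[0,0],(uv[:,1]-K[1,2])/K[1,1]],1)
    s=d.copy()
    for _ in range(20): s=d/(1+float(c["k1"])*(s**2).sum(1,keepdims=True))
    return np.stack([s[:,0],-s[:,1],-np.ones(len(s))],1)@R.from_rotvec(c["orientation"]).as_matrix().T
def cloud(c):
    h,w=c["depth"].shape
    v,u=np.mgrid[:h,:w]
    r=rays(c,np.stack([u.ravel(),v.ravel()],1))
    return (c["origin"]+r*c["depth"].reshape(-1,1)).reshape(h,w,3)
def onz(c,uv,z):
    r=rays(c,uv);return c["origin"]+r*((z-c["origin"][2])/r[:,2:])
def proj(c,P):
    p=(np.asarray(P,float).reshape(-1,3)-c["origin"])@R.from_rotvec(c["orientation"]).as_matrix()
    s=np.stack([p[:,0]/-p[:,2],-p[:,1]/-p[:,2]],1)
    s*=1+float(c["k1"])*(s**2).sum(1,keepdims=True)
    return s*np.diag(c["mtx"])[:2]+c["mtx"][:2,2]
E
python3 - <<'E'
from h import *
T=np.load("pics/top0.npz");S=np.load("pics/side0.npz")
ct=cloud(T);cs=cloud(S)
print("bench z",ct[330,250],cs[200,180])
for n,(u,v) in dict(lidc=(255,200),lid2=(300,245),win=(283,213),green=(40,330),mat=(168,262)).items(): print(n,ct[v,u].round())
# lid top
for nm,c,box in(("top",ct,(150,285,225,365)),("side",cs,(165,280,215,320))):
    a=np.zeros(c.shape[:2],np.uint8);sub=c[box[0]:box[1],box[2]:box[3],2]
    h,e=np.histogram(sub,bins=np.arange(0,160,5));print(nm,dict(zip(e[:-1].astype(int),h)))
m=((ct[...,2]>131)&(ct[...,2]<146)).astype(np.uint8);m[:150]=0;m[285:]=0;m[:,:225]=0;m[:,360:]=0
P=ct[m>0];print(P[:,2].mean(),len(P));
m2=cv2.morphologyEx(m,cv2.MORPH_OPEN,np.ones((5,5)))
P=ct[m2>0];r=cv2.minAreaRect(P[:,:2].astype(np.float32));print(r,cv2.boxPoints(r).round(1))
# mat
g=T["img"].max(2);mm=((g<60)&(ct[...,2]<25)).astype(np.uint8);mm[:215]=0;mm[310:]=0;mm[:,:120]=0;mm[:,215:]=0
cn=max(cv2.findContours(mm,0,1)[0],key=cv2.contourArea)[:,0]
q=onz(T,cn,6)[:,:2].astype(np.float32);r=cv2.minAreaRect(q);print("mat",r)
big=lambda c,x0,y0,x1,y1,s:cv2.resize(c["img"][y0:y1,x0:x1,::-1],None,fx=s,fy=s,interpolation=cv2.INTER_CUBIC)
cv2.imwrite("pics/tz.png",big(T,220,150,370,290,4));cv2.imwrite("pics/sz.png",big(S,200,160,340,285,5))
E
```

```text
bench z [229.28251603  86.97838816   2.35352997] [402.07450798 238.50472278   8.72131569]
lidc [585.  62. 135.]
lid2 [471. -49. 137.]
win [551.  -8. 142.]
green [269. 586. 198.]
mat [422. 319.   2.]
top {np.int64(0): np.int64(3619), np.int64(5): np.int64(37), np.int64(10): np.int64(54), np.int64(15): np.int64(116), np.int64(20): np.int64(34), np.int64(25): np.int64(0), np.int64(30): np.int64(21), np.int64(35): np.int64(120), np.int64(40): np.int64(88), np.int64(45): np.int64(66), np.int64(50): np.int64(84), np.int64(55): np.int64(91), np.int64(60): np.int64(136), np.int64(65): np.int64(122), np.int64(70): np.int64(71), np.int64(75): np.int64(95), np.int64(80): np.int64(109), np.int64(85): np.int64(19), np.int64(90): np.int64(132), np.int64(95): np.int64(82), np.int64(100): np.int64(49), np.int64(105): np.int64(333), np.int64(110): np.int64(91), np.int64(115): np.int64(3), np.int64(120): np.int64(34), np.int64(125): np.int64(33), np.int64(130): np.int64(983), np.int64(135): np.int64(4650), np.int64(140): np.int64(312), np.int64(145): np.int64(0), np.int64(150): np.int64(0)}
side {np.i
[... 493 characters left out ...]
64(85): np.int64(172), np.int64(90): np.int64(123), np.int64(95): np.int64(34), np.int64(100): np.int64(79), np.int64(105): np.int64(300), np.int64(110): np.int64(372), np.int64(115): np.int64(131), np.int64(120): np.int64(141), np.int64(125): np.int64(214), np.int64(130): np.int64(153), np.int64(135): np.int64(3300), np.int64(140): np.int64(712), np.int64(145): np.int64(0), np.int64(150): np.int64(0)}
136.89253358217837 5937
((549.1102905273438, -12.006698608398438), (188.071044921875, 200.32557678222656), 62.441593170166016) [[ 416.8  -49. ]
 [ 594.4 -141.7]
 [ 681.4   25. ]
 [ 503.8  117.7]]
mat ((422.0556640625, 321.9775390625), (197.80657958984375, 196.5789794921875), 86.10626983642578)
```

View pics/sz.png

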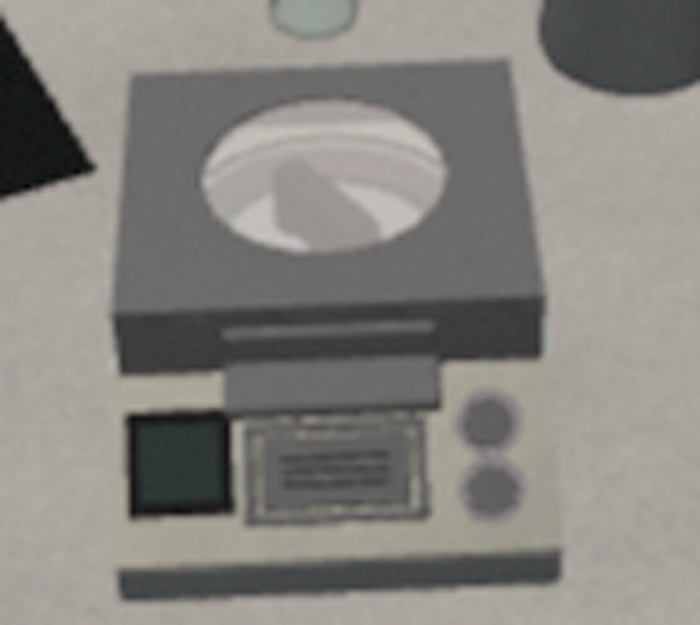

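Run:
```python
from h import *
T=np.load("pics/top0.npz");S=np.load("pics/side0.npz")
ct=cloud(T);cs=cloud(S)
for c,b in((ct,(150,285,225,360)),(cs,(165,230,215,320))):
    m=((c[...,2]>131)&(c[...,2]<146)).astype(np.uint8);k=np.zeros_like(m);k[b[0]:b[1],b[2]:b[3]]=1;m*=k
    m=cv2.morphologyEx(m,cv2.MORPH_OPEN,np.ones((5,5)))
    print(cv2.minAreaRect(c[m>0][:,:2].astype(np.float32)))
a=np.radians(62.44);ex=np.array([np.cos(a),np.sin(a)]);ey=np.array([-ex[1],ex[0]]);O=np.array([534.8,-39.5])
# profile of lip and panel in machine frame, from side camera
for nm,c in(("side",cs),("top",ct)):
    d=c[...,:2]-O;mx=d@ex;my=d@ey
    for y in(0,-73):
      s=(abs(my-y)<6)&(mx>-140)&(mx<-50)&(c[...,2]>5)
      o=np.argsort(mx[s]);print(nm,y,[(int(p),int(q)) for p,q in zip(mx[s][o],c[...,2][s][o])][::max(1,s.sum()//45)])
# sides of body
    s=(abs(mx+95)<25)&(c[...,2]>30)&(abs(my)<130)&(c[...,2]<98); print("y range",np.percentile(my[s],[0.5,2,98,99.5]), )
    # dominant key colour
# axes overlay
v=S["img"][:,:,::-1].copy()
def W(x,y,z):return [*(O+x*ex+y*ey),z]
for p in [(-99,0,100),(-99,50,100),(-99,-50,100),(125,100,138),(-63,100,138),(-63,-100,138),(125,-100,138),(-125,105,36),(-125,-105,36)]:
    u=proj(S,W(*p))[0];cv2.circle(v,tuple(u.round().astype(int)),1,(0,0,255),-1)
cv2.imwrite("pics/ov.png",cv2.resize(v[160:285,200:340],None,fx=5,fy=5))
```

```text
((549.1102905273438, -12.006698608398438), (188.071044921875, 200.32557678222656), 62.441593170166016)
((550.7003173828125, -12.385009765625), (193.6800994873047, 202.5355682373047), 62.32224655151367)
side 0 [(-127, 37), (-126, 36), (-125, 35), (-124, 13), (-124, 38), (-123, 16), (-123, 15), (-122, 42), (-120, 43), (-118, 55), (-117, 41), (-116, 46), (-115, 62), (-114, 62), (-113, 46), (-112, 52), (-110, 60), (-108, 52), (-107, 50), (-105, 65), (-104, 70), (-101, 71), (-99, 72), (-98, 78), (-98, 111), (-97, 74), (-97, 80), (-95, 75), (-94, 77), (-93, 109), (-90, 109), (-89, 79), (-87, 80), (-85, 81), (-83, 82), (-81, 110), (-80, 83), (-76, 111), (-73, 108), (-71, 109), (-69, 117), (-68, 117), (-68, 126), (-67, 118), (-66, 108), (-64, 129), (-63, 128), (-62, 139), (-61, 125), (-60, 140), (-57, 137), (-54, 138), (-51, 139)]
side -73 [(-126, 39), (-125, 28), (-125, 20), (-124, 15), (-124, 29), (-123, 29), (-123, 42), (-123, 39), (-122, 41), (-119, 52), (-117, 49), (-115, 48), (-115, 47), (-113, 48), (-112, 55), (-110, 59), (-109, 58), (-106, 58), (-103, 59), (-101, 63), (-99, 64), (-95
[... 1144 characters left out ...]
(-122, 38), (-121, 42), (-120, 38), (-118, 43), (-116, 52), (-115, 51), (-113, 52), (-112, 53), (-111, 55), (-109, 54), (-108, 54), (-106, 59), (-105, 59), (-104, 61), (-103, 58), (-101, 62), (-100, 63), (-99, 62), (-98, 62), (-96, 66), (-95, 64), (-94, 64), (-93, 68), (-91, 75), (-90, 76), (-90, 69), (-88, 76), (-87, 75), (-85, 76), (-84, 79), (-81, 79), (-80, 80), (-79, 82), (-78, 82), (-76, 83), (-75, 80), (-74, 86), (-73, 83), (-71, 84), (-70, 83), (-69, 83), (-68, 83), (-62, 139), (-61, 137), (-60, 133), (-59, 134), (-58, 134), (-57, 135), (-55, 138), (-55, 134), (-53, 136), (-52, 136), (-51, 133), (-51, 137), (-50, 136)]
y range [-104.28693905 -102.11192321  100.6799449   102.58702991]
```

View pics/ov.png

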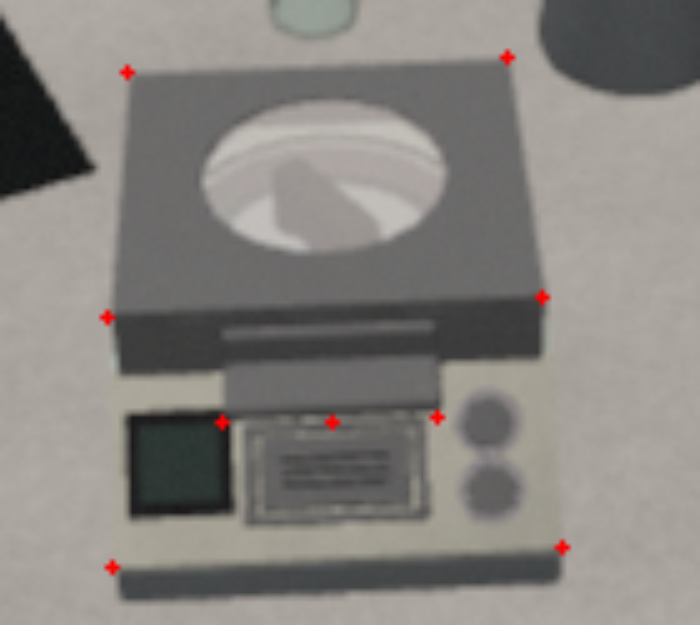

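```bash
cat >> h.py <<'E'
a=np.radians(62.4);ex=np.array([np.cos(a),np.sin(a),0]);ey=np.array([-ex[1],ex[0],0]);O=np.array([534.8,-39.5,0])
def W(x,y,z):return O+x*ex+y*ey+np.array([0,0,z])
def M(p):
    d=np.asarray(p)-O;return np.array([d@ex,d@ey,d[2]])
def info(target=None,zdir=None):
    from plant import get_state
    s=get_state();Rm=R.from_rotvec(s["tcp_rot"]).as_matrix();p=s["ee_pos"]
    print("t",round(s["clock"],2),"pos",p.round(1),"mach",M(p).round(1),"q",s["q"].round(2),"F",s["contact_force"].round(1),"open",round(s["opening"],1))
    za=np.degrees(np.arctan2(Rm[1,2],Rm[0,2]));print("z azimuth",za.round(1),"tool y",Rm[:,1].round(3))
    if target is not None: print("shift mm",(Rm.T@(np.asarray(target)-p)).round(1),"norm",(Rm.T@(np.asarray(target)-p)/120).round(3))
    if zdir is not None:
        d=(za-zdir+90)%180-90; print("turn deg (+cw)",d.round(1),"norm",(d/45).round(3))
    return s
E
python3 - <<'E'
from h import *
info(W(-140,0,300),62.4+90)
print(W(-140,0,300),W(36,0,114))
E
```

```text
t 0.1 pos [216.3 585.8 201. ] mach [406.6 571.9 201. ] q [ 1.48  0.39  0.01 -0.   -1.19 -0.26] F [ 0.5  0.6 -0.1] open 87.1
z azimuth -110.3 tool y [-0.001 -0.002 -1.   ]
shift mm [-497.6  -97.8  615.2] norm [-4.147 -0.815  5.127]
turn deg (+cw) -82.7 norm -1.837
[ 469.93855508 -163.56850109  300.        ] [551.47865726  -7.59667115 114.        ]
```

Call:
{"op": "jog_arm", "data": {
  "steps": [
    [0,-0.2,0,0,0],
    [0,-0.4,0,0.0,60],
    [0,-0.6,0,0.1,120],
    [0,-0.8,0,0.25,200],
    [-0.2,-0.8,0.2,0.4,255],
    [-0.45,-0.8,0.5,0.55,255],
    [-0.7,-0.8,0.8,0.7,255],
    [-0.8,-0.8,1,0.8,255]
  ],
  "newtons": 20
}}

```text
clock: 0.9
ee_pos: [265.7, 437.5, 297.8]
tcp_rot: [-0.875, -1.623, 1.626]
contact_force: [0.0, 1.2, 0.1]
opening: 39.0
```

Run:
```python
from h import *
info(W(-140,0,290),62.4+90)
```

```text
t 0.9 pos [265.7 437.5 297.8] mach [298.  459.5 297.8] q [ 1.34  0.13 -0.09 -0.   -1.34 -0.76] F [0.  1.2 0.1] open 39.0
z azimuth -146.6 tool y [-0.    -0.001 -1.   ]
shift mm [-614.2    8.4  160.5] norm [-5.118  0.07   1.337]
turn deg (+cw) 61.0 norm 1.356
```

Call:
{"op": "jog_arm", "data": {
  "steps": [
    [-0.25,0,0.0,0.1,255],
    [-0.55,0,0.1,0.25,255],
    [-0.85,0,0.15,0.4,255],
    [-1,0,0.2,0.5,255],
    [-1,0,0.3,0.65,255],
    [-1,0,0.3,0.8,255],
    [-1,0,0.3,0.95,255],
    [-1,0,0.3,1,255]
  ]
}}

```text
clock: 1.7
ee_pos: [301.4, 320.2, 297.6]
tcp_rot: [-1.297, -1.06, 1.061]
contact_force: [0.3, 0.9, 0.1]
opening: 0.4
```

Run:
```python
from h import *
info(W(-140,0,290),62.4+90)
```

```text
t 1.7 pos [301.4 320.2 297.6] mach [210.7 373.5 297.6] q [ 1.19  0.   -0.24 -0.   -1.33 -1.39] F [0.3 0.9 0.1] open 0.4
z azimuth 168.5 tool y [-0.001 -0.    -1.   ]
shift mm [-440.7    7.7 -261.2] norm [-3.673  0.065 -2.177]
turn deg (+cw) 16.1 norm 0.359
```

Call:
{"op": "jog_arm", "data": {
  "steps": [
    [-0.2,0,-0.12,0.1,255],
    [-0.5,0,-0.3,0.2,255],
    [-0.8,0,-0.5,0.36,255],
    [-1,0,-0.6,0.36,255],
    [-1,0,-0.6,0.36,255],
    [-1,0,-0.6,0.36,255],
    [-1,0,-0.6,0.36,255],
    [-1,0,-0.6,0.36,255]
  ]
}}

```text
clock: 2.5
ee_pos: [348.7, 189.6, 297.8]
tcp_rot: [-1.398, -0.85, 0.851]
contact_force: [0.6, -0.9, -0.7]
opening: 0.8
```

Run:
```python
from h import *
info(W(-140,0,290),62.4+90)
```

```text
t 2.5 pos [348.7 189.6 297.8] mach [116.8 271.1 297.8] q [ 0.91 -0.08 -0.32 -0.   -1.33 -1.39] F [ 0.6 -0.9 -0.7] open 0.8
z azimuth 152.6 tool y [-0. -0. -1.]
shift mm [-257.7    7.8 -270.2] norm [-2.148  0.065 -2.252]
turn deg (+cw) 0.2 norm 0.004
```

Call:
{"op": "jog_arm", "data": {
  "steps": [
    [-0.25,0,-0.25,0,255],
    [-0.55,0,-0.55,0,255],
    [-0.8,0,-0.8,0,255],
    [-1,0,-1,0,255],
    [-1,0,-1,0,255],
    [-1,0,-1,0,255],
    [-1,0,-1,0,255],
    [-1,0,-1,0,255]
  ]
}}

```text
clock: 3.3
ee_pos: [399.8, 28.2, 297.9]
tcp_rot: [-1.398, -0.851, 0.851]
contact_force: [-1.3, 0.7, -0.5]
opening: 0.3
```

Call:
{"op": "jog_arm", "data": {
  "steps": [
    [-0.25,0,-0.25,0,255],
    [-0.55,0,-0.55,0,255],
    [-0.8,0,-0.8,0,255],
    [-1,0.2,-1,0,255],
    [-1,0.4,-1,0,255],
    [-1,0.6,-1,0,255],
    [-1,0.8,-1,0,255],
    [-1,0.8,-1,0,255]
  ]
}}

```text
clock: 4.1
ee_pos: [448.9, -133.6, 198.9]
tcp_rot: [-1.394, -0.845, 0.854]
contact_force: [-1.1, -0.4, -0.5]
opening: 0.2
```

Run:
```python
from h import *
from plant import camera
info(W(-130,0,120),62.4+90)
for n in("side","top"):
    c=camera(n); cv2.imwrite(f"pics/{n}1.png",c["img"][:,:,::-1])
```

```text
t 4.1 pos [ 448.9 -133.6  198.9] mach [-123.2   32.5  198.9] q [ 0.06  0.12 -0.36 -0.   -1.1  -0.54] F [-1.1 -0.4 -0.5] open 0.2
z azimuth 152.6 tool y [-0.007  0.001 -1.   ]
shift mm [ -6.7  78.7 -33. ] norm [-0.056  0.656 -0.275]
turn deg (+cw) 0.2 norm 0.004
```

View pics/side1.png

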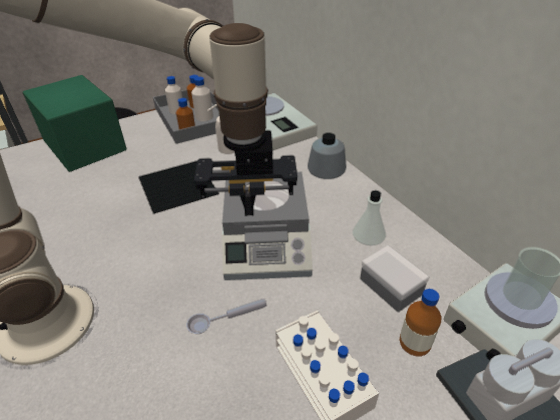

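Call:
{"op": "jog_arm", "data": {
  "steps": [
    [0,0,-0.1,0,255],
    [0,0.1,-0.27,0,255],
    [0.03,0.3,-0.27,0,255],
    [0.03,0.5,-0.27,0,255],
    [0.03,0.7,-0.27,0,255],
    [0.03,0.8,-0.27,0,255],
    [0.03,0.8,-0.27,0,255],
    [0.03,0.8,-0.27,0,255]
  ]
}}

```text
clock: 5.0
ee_pos: [482.9, -146.7, 107.1]
tcp_rot: [-1.4, -0.851, 0.849]
contact_force: [-0.4, 0.4, 0.4]
opening: 0.3
```

Run:
```python
from h import *
from plant import camera
info(W(-117,0,80),62.4+90)
c=camera("side"); v=c["img"][:,:,::-1].copy()
cv2.imwrite("pics/s2.png",cv2.resize(v[150:285,190:340],None,fx=4,fy=4,interpolation=2))
c=camera("top"); v=c["img"][:,:,::-1].copy()
cv2.imwrite("pics/t2.png",cv2.resize(v[150:285,240:390],None,fx=4,fy=4,interpolation=2))
```

```text
t 5.0 pos [ 482.9 -146.7  107.1] mach [-119.    -3.7  107.1] q [ 0.03  0.28 -0.42  0.   -0.87 -0.51] F [-0.4  0.4  0.4] open 0.3
z azimuth 152.6 tool y [ 0.002 -0.001 -1.   ]
shift mm [ 2.  27.1  3.7] norm [0.017 0.226 0.031]
turn deg (+cw) 0.2 norm 0.004
```

View pics/s2.png

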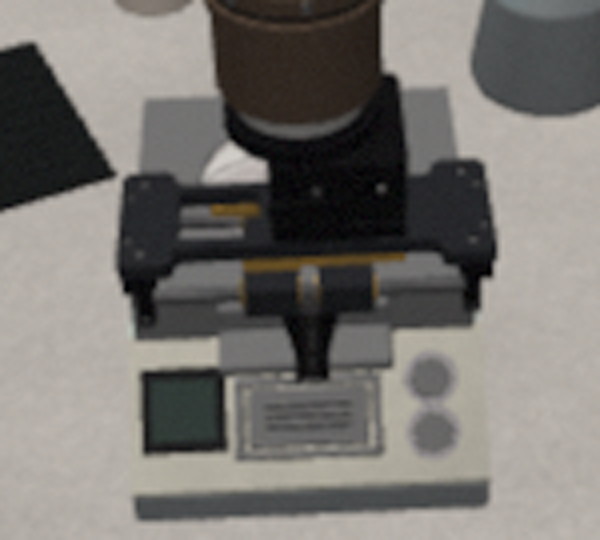

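View pics/t2.png

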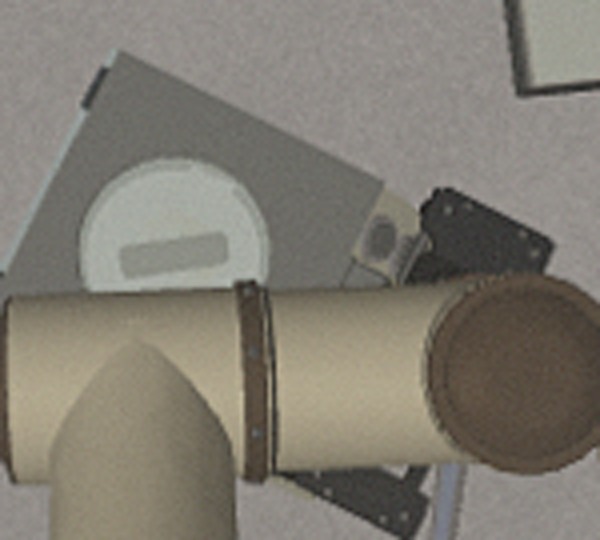

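Call:
{"op": "jog_arm", "data": {
  "steps": [
    [0.015,0.08,0.03,0,255],
    [0.015,0.16,0.03,0,255],
    [0.015,0.2,0.03,0,255],
    [0.015,0.22,0.03,0,255],
    [0.015,0.22,0.03,0,255],
    [0.015,0.22,0.03,0,255],
    [0.015,0.22,0.03,0,255],
    [0.015,0.22,0.03,0,255]
  ]
}}

```text
clock: 5.9
ee_pos: [479.3, -143.3, 79.8]
tcp_rot: [-1.399, -0.85, 0.849]
contact_force: [0.4, -0.0, -1.0]
opening: 0.1
```

Run:
```python
from h import *
info(W(-117,0,74),62.4+90)
```

```text
t 5.9 pos [ 479.3 -143.3   79.8] mach [-117.7    1.1   79.8] q [ 0.03  0.31 -0.46  0.   -0.8  -0.51] F [ 0.4 -0.  -1. ] open 0.1
z azimuth 152.5 tool y [ 0.001 -0.    -1.   ]
shift mm [ 0.7  5.8 -1.1] norm [ 0.006  0.048 -0.009]
turn deg (+cw) 0.1 norm 0.003
```

Call:
{"op": "jog_arm", "data": {
  "steps": [
    [0.0,0.02,0,0,255],
    [0.0,0.04,0,0,255],
    [0.005,0.05,0,0,255],
    [0.01,0.06,0,0,255],
    [0.015,0.07,0,0,255],
    [0.02,0.08,0,0,255],
    [0.02,0.08,0,0,255],
    [0.02,0.08,0,0,255]
  ]
}}

```text
clock: 6.7
ee_pos: [480.2, -141.1, 70.0]
tcp_rot: [-1.399, -0.849, 0.849]
contact_force: [0.7, -0.4, -0.1]
opening: 0.5
```

Run:
```python
from h import *
info()
```

```text
t 6.7 pos [ 480.2 -141.1   70. ] mach [-115.3    1.3   70. ] q [ 0.04  0.32 -0.47 -0.   -0.78 -0.52] F [ 0.7 -0.4 -0.1] open 0.5
z azimuth 152.5 tool y [-0.  0. -1.]
```

Run:
```python
from h import *
from plant import camera
c=camera("side"); v=c["img"][:,:,::-1].copy()
cv2.imwrite("pics/s3.png",cv2.resize(v[190:285,210:330],None,fx=6,fy=6,interpolation=2))
```

```text
(no output)
```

View pics/s3.png

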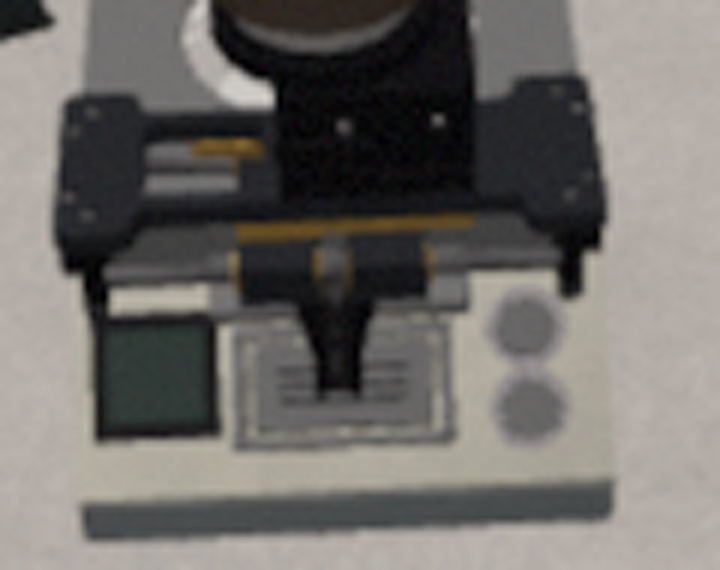

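Call:
{"op": "jog_arm", "data": {
  "steps": [
    [0.005,0.01,0,0,255],
    [0.01,0.02,0,0,255],
    [0.015,0.03,0,0,255],
    [0.02,0.04,0,0,255],
    [0.02,0.045,0,0,255],
    [0.025,0.05,0,0,255],
    [0.025,0.05,0,0,255],
    [0.025,0.05,0,0,255]
  ]
}}

```text
clock: 7.55
ee_pos: [481.7, -138.5, 64.0]
tcp_rot: [-1.399, -0.849, 0.849]
contact_force: [0.6, -0.9, -0.1]
opening: 0.7
```

Run:
```python
from h import *
info()
```

```text
t 7.55 pos [ 481.7 -138.5   64. ] mach [-112.3    1.3   64. ] q [ 0.04  0.33 -0.48  0.   -0.77 -0.52] F [ 0.6 -0.9 -0.1] open 0.7
z azimuth 152.5 tool y [ 0. -0. -1.]
```

Run:
```python
from h import *
from plant import camera,get_state
c=camera("side"); v=c["img"][:,:,::-1].copy()
print([get_state()["contact_force"].round(1)for _ in range(3)])
cv2.imwrite("pics/s4.png",cv2.resize(v[190:285,210:330],None,fx=6,fy=6,interpolation=2))
cc=cloud(c);d=(cc-O);mx=d@ex;my=d@ey
# fingertip lowest pts: dark pixels
g=c["img"].max(2)
s=(g<45)&(abs(my)<22)&(mx<-90)&(mx>-140)&(cc[...,2]<100)
v,u=np.nonzero(s);o=np.argsort(-v)[:40]
for i in o[::3]: print(u[i],v[i],M(cc[v[i],u[i]]).round(1))
```

```text
[array([ 0.1, -0.2,  0.3]), array([ 0.1, -0.2,  0.3]), array([ 0.1, -0.2,  0.3])]
264 256 [-106.9    4.8   67.4]
263 255 [-124.     6.6   89. ]
265 255 [-124.2    2.1   89. ]
268 254 [-122.8   -4.8   90.4]
266 254 [-123.    -0.3   90.8]
264 254 [-126.4    4.2   94.7]
269 253 [-123.8   -7.1   94.5]
265 253 [-122.4    1.9   93.6]
268 252 [-121.7   -5.    95.7]
263 252 [-125.2    6.2  100. ]
264 251 [-121.2    3.9   98.9]
262 249 [-94.9   8.8  78.5]
```

View pics/s4.png

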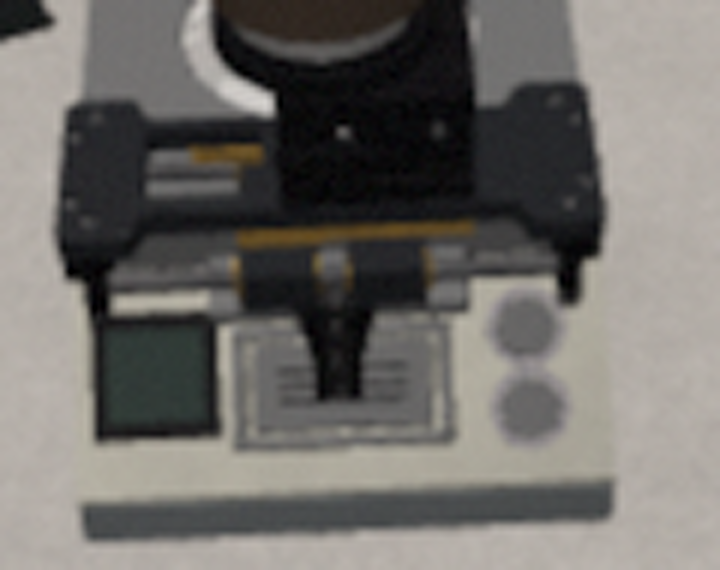

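Run:
```python
from h import *
S=np.load("pics/side0.npz")
p=W(-112,1.3,0)
for z in(56,64,75,85,100,126,140):
    print(z,[proj(S,W(x,1.3,z))[0].round(1) for x in(-121.5,-112,-103)])
print("prev img",[ (z,proj(S,[448.9,-133.6,z])[0].round(1)) for z in (190.9,198.9,210,230,261)])
```

```text
56 [array([265.8, 263.9]), array([265.7, 260.9]), array([265.6, 258. ])]
64 [array([265.7, 261.6]), array([265.6, 258.5]), array([265.5, 255.7])]
75 [array([265.5, 258.3]), array([265.4, 255.3]), array([265.3, 252.4])]
85 [array([265.4, 255.3]), array([265.3, 252.3]), array([265.2, 249.4])]
100 [array([265.2, 250.7]), array([265.1, 247.7]), array([265. , 244.8])]
126 [array([264.8, 242.5]), array([264.7, 239.5]), array([264.6, 236.7])]
140 [array([264.5, 238. ]), array([264.5, 235. ]), array([264.4, 232.1])]
prev img [(190.9, array([248.9, 221.9])), (198.9, array([248.7, 219.1])), (210, array([248.4, 215.1])), (230, array([247.8, 207.8])), (261, array([246.9, 196. ]))]
```

Run:
```python
import cv2
v=cv2.imread("pics/side1.png");cv2.imwrite("pics/s1z.png",cv2.resize(v[140:285,180:320],None,fx=4,fy=4,interpolation=2))
```

```text
(no output)
```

View pics/s1z.png

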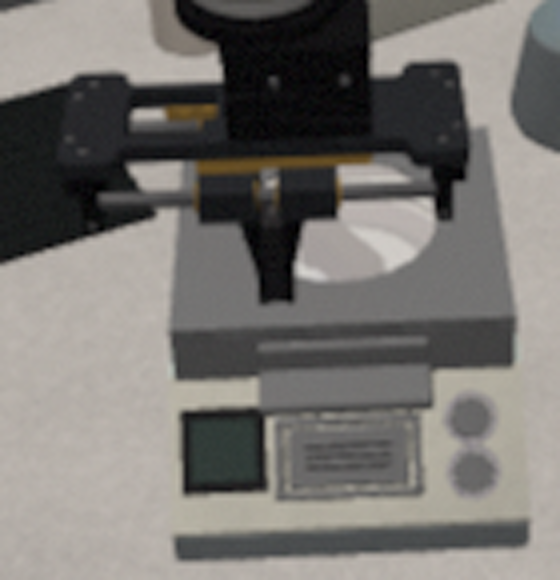

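Run:
```python
from h import *
from plant import camera,get_state
c=camera("side");cc=cloud(c);S=np.load("pics/side0.npz");c0=cloud(S)
for v in range(240,276,2): print(v,[(M(cc[v,u]).round(0).astype(int).tolist(),c["img"][v,u].tolist(), M(c0[v,u]).round(0).astype(int).tolist()[::2]) for u in(265,)], M(cc[v,252]).round(0).astype(int)[::2])
# key region depth change (away from finger)
d=(cc-c0)[246:268,:,2]
for cols in((250,258),(272,280)): print(cols,np.median(d[:,cols[0]:cols[1]],axis=1).round(0))
```

```text
240 [([-122, 1, 134], [50, 46, 48], [-97, 110])] [-150  164]
242 [([-121, 1, 127], [20, 19, 19], [-100, 106])] [-100  108]
244 [([-120, 1, 120], [40, 39, 38], [-82, 81])] [-83  84]
246 [([-121, 1, 114], [22, 22, 23], [-89, 82])] [-80  74]
248 [([-123, 1, 111], [24, 24, 23], [-93, 80])] [-94  82]
250 [([-124, 2, 105], [31, 30, 28], [-99, 79])] [-94  75]
252 [([-121, 2, 95], [20, 17, 17], [-102, 75])] [-90  65]
254 [([-125, 2, 93], [20, 16, 17], [-104, 71])] [-94  63]
256 [([-108, 2, 68], [53, 51, 50], [-108, 69])] [-98  60]
258 [([-112, 3, 66], [104, 103, 103], [-113, 67])] [-104   59]
260 [([-113, 3, 60], [96, 95, 94], [-113, 60])] [-105   53]
262 [([-117, 3, 57], [124, 123, 118], [-114, 54])] [-107   48]
264 [([-115, 3, 49], [120, 117, 113], [-115, 49])] [-117   52]
266 [([-116, 3, 43], [176, 171, 158], [-116, 43])] [-117   46]
268 [([-121, 4, 42], [177, 171, 159], [-120, 40])] [-120   42]
270 [([-125, 4, 39], [174, 169, 157], [-125, 39])] [-124   40]
272 [([-124, 4, 31], [106, 107, 102], [-126, 33])] [-125   35]
274 [([-125, 4, 25], [75, 77, 77], [-124, 24])] [-126   28]
(250, 258) [ 0.  0. -0. -1.  0. -0. -1. -1. -0. -0. -1.  1. -0. -1. -1.  1. -0. -0.
 -0. -0. -1.  0.]
(272, 280) [-1.  0. -0. -0.  1. -0.  0.  1. -1.  1.  0.  1. -1. -1.  1. -0.  1.  0.
 -1. -1. -0. -0.]
```

Call:
{"op": "jog_arm", "data": {
  "steps": [
    [-0.025,0,0,0,255],
    [-0.025,0.015,0,0,255],
    [-0.025,0.03,0,0,255],
    [-0.025,0.045,0,0,255],
    [-0.025,0.06,0,0,255],
    [-0.025,0.07,0,0,255],
    [-0.025,0.07,0,0,255],
    [-0.025,0.07,0,0,255]
  ]
}}

```text
clock: 8.45
ee_pos: [480.2, -141.1, 55.5]
tcp_rot: [-1.399, -0.849, 0.849]
contact_force: [0.1, 0.5, 0.4]
opening: 0.5
```

Run:
```python
from h import *
from plant import camera
info()
c=camera("side");cc=cloud(c); v=c["img"][:,:,::-1].copy()
cv2.imwrite("pics/s5.png",cv2.resize(v[190:285,210:330],None,fx=6,fy=6,interpolation=2))
for v in range(240,268,2): print(v,[(M(cc[v,u]).round(0).astype(int).tolist(),c["img"][v,u].tolist()) for u in(265,)])
```

```text
t 8.45 pos [ 480.2 -141.1   55.5] mach [-115.3    1.3   55.5] q [ 0.04  0.34 -0.49  0.   -0.74 -0.52] F [0.1 0.5 0.4] open 0.5
z azimuth 152.5 tool y [-0. -0. -1.]
240 [([-147, 0, 159], [54, 54, 54])]
242 [([-120, 1, 126], [46, 45, 45])]
244 [([-126, 1, 126], [51, 47, 48])]
246 [([-124, 1, 117], [24, 22, 25])]
248 [([-124, 1, 111], [23, 23, 23])]
250 [([-125, 2, 106], [30, 27, 30])]
252 [([-128, 2, 102], [18, 18, 17])]
254 [([-124, 2, 92], [18, 19, 18])]
256 [([-126, 2, 88], [18, 20, 17])]
258 [([-125, 2, 80], [16, 17, 17])]
260 [([-114, 3, 61], [76, 76, 76])]
262 [([-114, 3, 55], [126, 123, 118])]
264 [([-115, 3, 49], [121, 117, 112])]
266 [([-118, 3, 45], [176, 172, 158])]
```

View pics/s5.png

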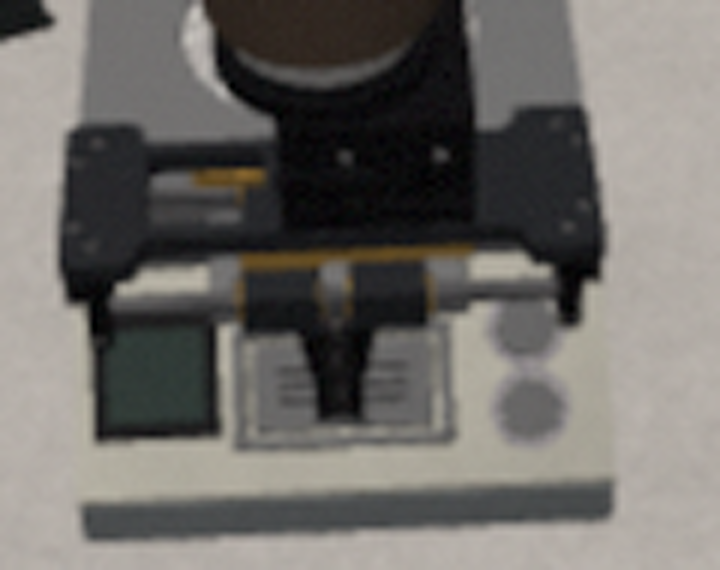

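Call:
{"op": "jog_arm", "data": {
  "steps": [
    [0,0.01,0,0,255],
    [0,0.02,0,0,255],
    [0,0.03,0,0,255],
    [0,0.04,0,0,255],
    [0,0.05,0,0,255],
    [0,0.06,0,0,255],
    [0,0.06,0,0,255],
    [0,0.06,0,0,255]
  ]
}}

```text
clock: 9.3
ee_pos: [480.2, -141.2, 48.3]
tcp_rot: [-1.399, -0.849, 0.849]
contact_force: [-0.3, -1.0, 0.5]
opening: 0.5
```

Run:
```python
from h import *
from plant import camera
info()
c=camera("side");cc=cloud(c); v=c["img"][:,:,::-1].copy()
cv2.imwrite("pics/s6.png",cv2.resize(v[190:285,210:330],None,fx=6,fy=6,interpolation=2))
for v in range(252,268,2): print(v,[(M(cc[v,u]).round(0).astype(int).tolist(),c["img"][v,u].tolist()) for u in(265,)])
```

```text
t 9.3 pos [ 480.2 -141.2   48.3] mach [-115.4    1.3   48.3] q [ 0.04  0.35 -0.49  0.   -0.73 -0.52] F [-0.3 -1.   0.5] open 0.5
z azimuth 152.5 tool y [-0. -0. -1.]
252 [([-127, 2, 102], [21, 18, 19])]
254 [([-125, 2, 93], [18, 17, 18])]
256 [([-124, 2, 86], [25, 21, 22])]
258 [([-126, 2, 81], [21, 19, 19])]
260 [([-125, 3, 74], [18, 18, 18])]
262 [([-115, 3, 56], [99, 97, 95])]
264 [([-113, 3, 47], [121, 118, 113])]
266 [([-118, 3, 45], [176, 172, 158])]
```

View pics/s6.png

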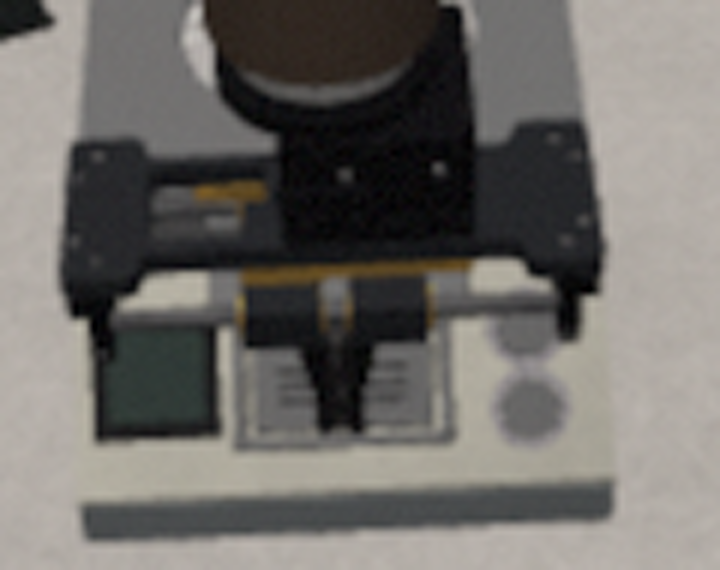

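Call:
{"op": "jog_arm", "data": {
  "steps": [
    [0,0.01,0,0,255],
    [0,0.02,0,0,255],
    [0,0.03,0,0,255],
    [0,0.04,0,0,255],
    [0.005,0.05,0,0,255],
    [0.01,0.06,0,0,255],
    [0.01,0.06,0,0,255],
    [0.01,0.06,0,0,255]
  ]
}}

```text
clock: 10.15
ee_pos: [481.2, -140.1, 41.3]
tcp_rot: [-1.399, -0.85, 0.849]
contact_force: [0.9, -1.5, 3.5]
opening: 0.6
```

Run:
```python
from h import *
from plant import camera
info()
c=camera("side");cc=cloud(c); v=c["img"][:,:,::-1].copy()
cv2.imwrite("pics/s7.png",cv2.resize(v[190:285,210:330],None,fx=6,fy=6,interpolation=2))
for v in range(252,268,2): print(v,[(M(cc[v,u]).round(0).astype(int).tolist(),c["img"][v,u].tolist()) for u in(265,)])
```

```text
t 10.15 pos [ 481.2 -140.1   41.3] mach [-113.9    0.9   41.3] q [ 0.04  0.36 -0.5   0.   -0.71 -0.52] F [ 0.9 -1.5  3.5] open 0.6
z azimuth 152.5 tool y [ 0.001 -0.    -1.   ]
252 [([-124, 2, 98], [20, 15, 18])]
254 [([-124, 2, 92], [16, 15, 17])]
256 [([-124, 2, 86], [18, 15, 15])]
258 [([-125, 2, 80], [19, 19, 19])]
260 [([-124, 3, 73], [13, 19, 19])]
262 [([-123, 3, 65], [9, 9, 12])]
264 [([-114, 3, 48], [111, 108, 101])]
266 [([-117, 3, 44], [175, 172, 157])]
```

View pics/s7.png

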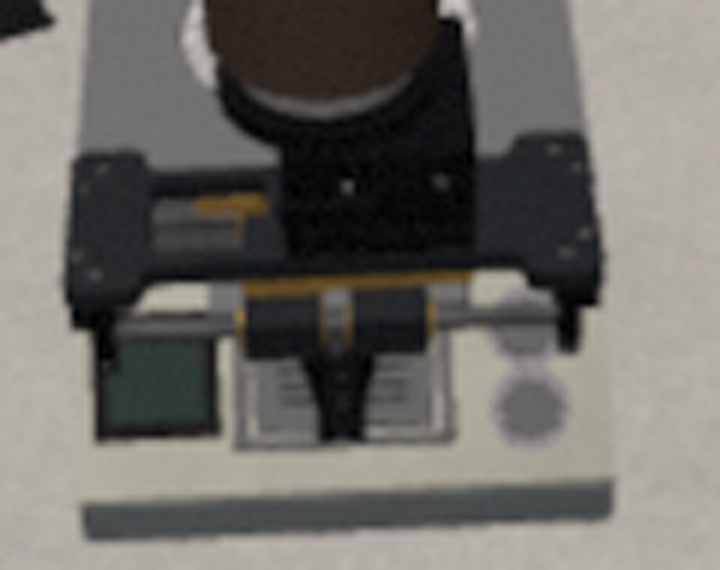

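Call:
{"op": "jog_arm", "data": {
  "steps": [
    [0.005,0.01,0,0,255],
    [0.01,0.02,0,0,255],
    [0.015,0.03,0,0,255],
    [0.02,0.04,0,0,255],
    [0.025,0.05,0,0,255],
    [0.03,0.055,0,0,255],
    [0.03,0.06,0,0,255],
    [0.03,0.06,0,0,255]
  ]
}}

```text
clock: 11.0
ee_pos: [482.2, -138.6, 38.0]
tcp_rot: [-1.4, -0.85, 0.853]
contact_force: [-8.5, -4.9, 31.9]
opening: 0.6
```

Run:
```python
from h import *
from plant import camera
info()
c=camera("side");cc=cloud(c); v=c["img"][:,:,::-1].copy()
cv2.imwrite("pics/s8.png",cv2.resize(v[190:285,210:330],None,fx=6,fy=6,interpolation=2))
```

```text
t 11.0 pos [ 482.2 -138.6   38. ] mach [-112.2    0.7   38. ] q [ 0.05  0.37 -0.5   0.   -0.7  -0.53] F [-8.5 -4.9 31.9] open 0.6
z azimuth 152.7 tool y [-0.    -0.003 -1.   ]
```

View pics/s8.png

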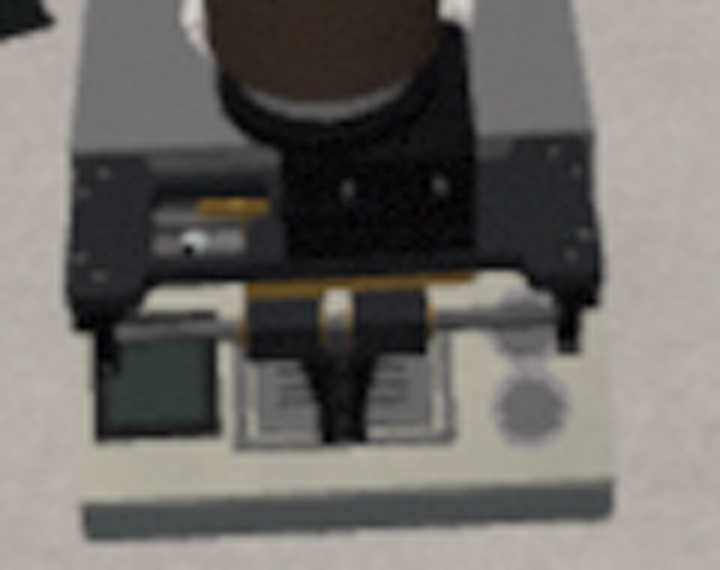

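Call:
{"op": "jog_arm", "data": {
  "steps": [
    [0.005,0.005,0,0,255],
    [0.005,0.005,0,0,255],
    [-0.03,-0.03,0,0,255],
    [-0.1,-0.1,0,0,255],
    [-0.25,-0.15,0,0,255],
    [-0.45,-0.15,0,0,255],
    [-0.6,-0.15,0,0,255],
    [-0.6,-0.15,0,0,255]
  ]
}}

```text
clock: 11.85
ee_pos: [446.8, -201.6, 51.0]
tcp_rot: [-1.397, -0.844, 0.848]
contact_force: [0.4, 0.7, 0.3]
opening: 0.5
```

Run:
```python
from h import *
from plant import camera
info()
c=camera("side");cc=cloud(c); v=c["img"][:,:,::-1].copy()
cv2.imwrite("pics/s9.png",cv2.resize(v[130:285,190:340],None,fx=4,fy=4,interpolation=2))
d=(cc-O);mx=d@ex;my=d@ey
s=(abs(my-75)<15)&(mx>-100)&(mx<140)&(cc[...,2]>98)
o=np.argsort(mx[s]);print([(int(p),int(q)) for p,q in zip(mx[s][o],cc[...,2][s][o])][::max(1,s.sum()//40)])
s=(abs(my)<50)&(mx>-140)&(mx<-55)&(cc[...,2]>40)
print(s.sum())
```

```text
t 11.85 pos [ 446.8 -201.6   51. ] mach [-184.5    2.9   51. ] q [-0.09  0.33 -0.51 -0.   -0.73 -0.39] F [0.4 0.7 0.3] open 0.5
z azimuth 152.3 tool y [-0.003  0.001 -1.   ]
[(-99, 413), (-97, 400), (-93, 412), (-88, 430), (-87, 409), (-86, 420), (-85, 410), (-84, 441), (-83, 431), (-82, 416), (-81, 458), (-79, 443), (-78, 442), (-76, 451), (-74, 428), (-72, 435), (-69, 444), (-66, 452), (-63, 466), (-60, 453), (-58, 469), (-56, 465), (-55, 146), (-53, 452), (-52, 159), (-52, 112), (-51, 170), (-50, 132), (-48, 180), (-47, 129), (-42, 180), (-30, 176), (-16, 173), (-1, 170), (11, 167), (22, 415), (40, 160), (62, 155), (83, 149), (105, 144), (132, 138)]
603
```

View pics/s9.png

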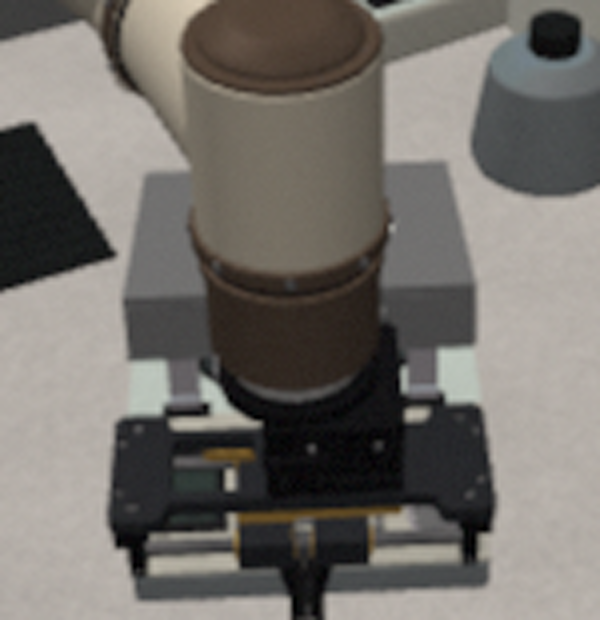

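Call:
{"op": "jog_arm", "data": {
  "steps": [
    [0,-0.2,0,0,255],
    [0,-0.4,0,0,255],
    [0,-0.6,0,0,255],
    [0.15,-0.625,0,0,255],
    [0.3,-0.625,0,0,255],
    [0.45,-0.625,0,0,255],
    [0.55,-0.625,0,0,255],
    [0.55,-0.625,0,0,255]
  ]
}}

```text
clock: 12.7
ee_pos: [480.2, -140.8, 126.5]
tcp_rot: [-1.397, -0.851, 0.851]
contact_force: [-0.1, 0.4, 0.3]
opening: 0.3
```

Run:
```python
from h import *
from plant import camera
info()
c=camera("side");cc=cloud(c); v=c["img"][:,:,::-1].copy()
cv2.imwrite("pics/s10.png",cv2.resize(v[130:285,190:340],None,fx=4,fy=4,interpolation=2))
```

```text
t 12.7 pos [ 480.2 -140.8  126.5] mach [-115.1    1.5  126.5] q [ 0.04  0.25 -0.4  -0.   -0.92 -0.52] F [-0.1  0.4  0.3] open 0.3
z azimuth 152.7 tool y [-0.001  0.    -1.   ]
```

View pics/s10.png

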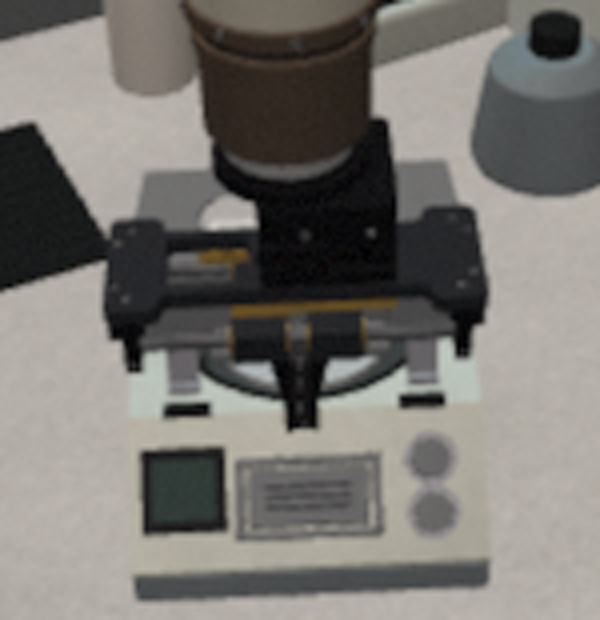

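Call:
{"op": "jog_arm", "data": {
  "steps": [
    [0.03,0,0,0,255],
    [0.06,0,0,0,255],
    [0.09,0,0,0,255],
    [0.11,0,0,0,255],
    [0.13,0,0,0,255],
    [0.15,0,0,0,255],
    [0.15,0,0,0,255],
    [0.15,0,0,0,255]
  ]
}}

```text
clock: 13.55
ee_pos: [487.4, -127.1, 127.2]
tcp_rot: [-1.399, -0.848, 0.851]
contact_force: [-1.4, -5.2, 1.6]
opening: 0.2
```

```bash
cat > lid.py <<'E'
from h import *
from plant import camera
import sys
info()
c=camera("side");cc=cloud(c); v=c["img"][:,:,::-1].copy()
cv2.imwrite("pics/%s.png"%sys.argv[1],cv2.resize(v[60:285,160:360],None,fx=2.6,fy=2.6,interpolation=2))
d=(cc-O);mx=d@ex;my=d@ey
for y in(85,-85):
  s=(abs(my-y)<10)&(mx>-100)&(mx<250)&(cc[...,2]>98)
  o=np.argsort(mx[s]);print([(int(p),int(q)) for p,q in zip(mx[s][o],cc[...,2][s][o]) if q<350][::max(1,s.sum()//25)])
E
python3 lid.py s11
```

```text
t 13.55 pos [ 487.4 -127.1  127.2] mach [-99.6   1.4 127.2] q [ 0.07  0.25 -0.39  0.   -0.93 -0.55] F [-1.4 -5.2  1.6] open 0.2
z azimuth 152.5 tool y [-0.001 -0.001 -1.   ]
[(-99, 260), (-88, 259), (-78, 262), (-66, 261), (-51, 176), (80, 154), (113, 143)]
[(-99, 262), (-95, 262), (-92, 259), (-89, 259), (-86, 262), (-82, 261), (-79, 260), (-76, 262), (-73, 260), (-69, 260), (-67, 261), (-62, 260), (-57, 121), (-54, 122), (-53, 158), (-52, 120), (-50, 98), (-49, 135), (-48, 122), (-47, 140), (-45, 177), (76, 155), (88, 152), (98, 149), (106, 146), (116, 142), (123, 140)]
```

View pics/s11.png

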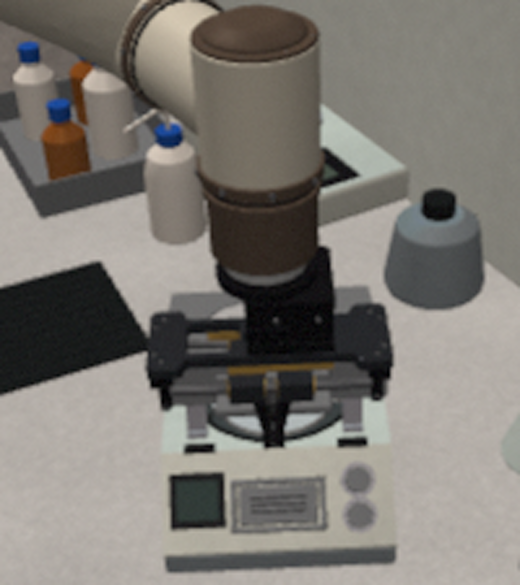

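Call:
{"op": "jog_arm", "data": {
  "steps": [
    [0.03,-0.02,0,0,255],
    [0.06,-0.08,0,0,255],
    [0.09,-0.16,0,0,255],
    [0.13,-0.25,0,0,255],
    [0.17,-0.34,0,0,255],
    [0.22,-0.42,0,0,255],
    [0.27,-0.5,0,0,255],
    [0.32,-0.57,0,0,255]
  ]
}}

```text
clock: 14.4
ee_pos: [504.3, -94.9, 197.6]
tcp_rot: [-1.402, -0.846, 0.853]
contact_force: [-5.3, -9.7, 8.3]
opening: 0.6
```

```bash
python3 lid.py s12
```

```text
t 14.4 pos [504.3 -94.9 197.6] mach [-63.2   1.4 197.6] q [ 0.13  0.2  -0.27  0.01 -1.11 -0.62] F [-5.3 -9.7  8.3] open 0.6
z azimuth 152.5 tool y [-0.002 -0.005 -1.   ]
[(-99, 312), (-98, 324), (-95, 331), (-86, 331), (-73, 331), (-61, 330), (-47, 98), (-33, 331), (-23, 194), (-18, 219), (-12, 226), (17, 99)]
[(-99, 321), (-99, 333), (-98, 313), (-97, 327), (-95, 302), (-93, 290), (-89, 332), (-83, 331), (-76, 331), (-69, 329), (-64, 331), (-57, 331), (-51, 332), (-45, 330), (-39, 330), (-34, 331), (-30, 99), (-27, 189), (-24, 218), (-22, 213), (-20, 220), (-17, 221), (-15, 226), (-11, 98), (-8, 234), (27, 98)]
```

View pics/s12.png

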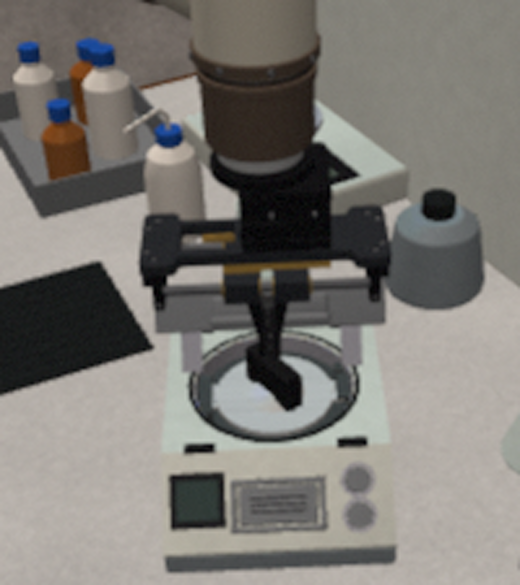

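Call:
{"op": "jog_arm", "data": {
  "steps": [
    [0.08,-0.08,0,0,255],
    [0.16,-0.15,0,0,255],
    [0.24,-0.22,0,0,255],
    [0.33,-0.29,0,0,255],
    [0.42,-0.35,0,0,255],
    [0.51,-0.4,0,0,255],
    [0.6,-0.45,0,0,255],
    [0.7,-0.48,0,0,255]
  ]
}}

```text
clock: 15.25
ee_pos: [545.0, -16.7, 253.5]
tcp_rot: [-1.399, -0.85, 0.849]
contact_force: [-0.1, -0.0, 0.3]
opening: 0.4
```

```bash
python3 lid.py s13
```

```text
t 15.25 pos [545.  -16.7 253.5] mach [ 24.9   1.5 253.5] q [ 0.27  0.21 -0.1   0.   -1.25 -0.75] F [-0.1 -0.   0.3] open 0.4
z azimuth 152.5 tool y [ 0.  0. -1.]
[(-53, 98), (34, 349), (52, 275), (61, 277), (70, 279), (80, 284), (91, 237), (108, 169), (116, 202), (124, 148), (131, 106), (137, 155), (143, 137), (149, 117)]
[(-57, 98), (20, 253), (41, 258), (53, 275), (59, 274), (66, 277), (74, 280), (84, 286), (108, 224), (121, 105), (126, 105), (133, 162), (138, 152), (142, 143), (146, 137), (151, 117)]
```

View pics/s13.png

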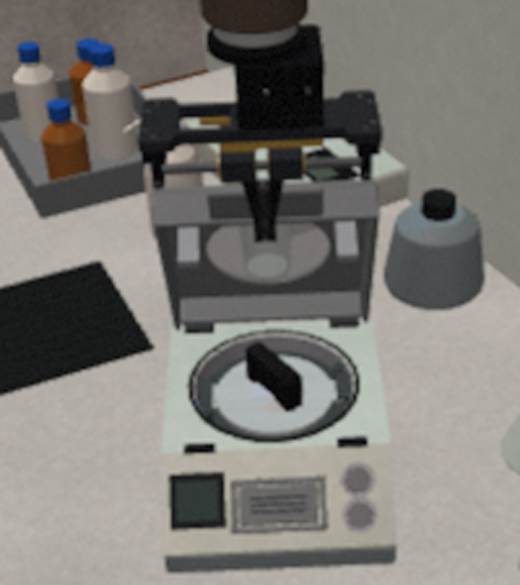

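Call:
{"op": "jog_arm", "data": {
  "steps": [
    [-0.1,0,0,0,200],
    [-0.1,0,0,0,150],
    [-0.1,0,0,0,100],
    [-0.1,0,0,0,50],
    [-0.1,0,0,0,0],
    [-0.1,0,0,0,0],
    [-0.1,0,0,0,0],
    [-0.1,0,0,0,0]
  ]
}}

```text
clock: 16.1
ee_pos: [538.9, -28.2, 252.9]
tcp_rot: [-1.399, -0.849, 0.849]
contact_force: [0.5, 0.9, -0.1]
opening: 56.3
```

```bash
python3 lid.py s14
python3 - <<'E'
from h import *
from plant import camera
c=camera("side");np.savez("pics/side_o.npz",**c);cc=cloud(c);t=camera("top");cv2.imwrite("pics/t14.png",t["img"][:,:,::-1]);
rt=W(36,0,78)
d=cc-rt
g=c["img"].max(2)
s=(g<70)&(np.hypot(d[...,0],d[...,1])<50)&(d[...,2]>30)&(d[...,2]<60)
P=cc[s];print(s.sum(),M(P.mean(0)).round(1),P[:,2].max())
P=cc[(g<90)&(np.hypot(d[...,0],d[...,1])<50)&(d[...,2]>41)&(d[...,2]<60)]
r=cv2.minAreaRect(P[:,:2].astype(np.float32));print(len(P),r,M([*r[0],0]))
b=cv2.boxPoints(r);print(b.round(1));e=max((b[1]-b[0],b[2]-b[1]),key=np.linalg.norm);print("bar az",np.degrees(np.arctan2(e[1],e[0]))%180)
# from top0 via window
T=np.load("pics/top0.npz")
im=T["img"][150:290,220:370];cv2.imwrite("pics/tz6.png",cv2.resize(im[35:95,35:95,::-1],None,fx=8,fy=8))
E
```

```text
t 16.1 pos [538.9 -28.2 252.9] mach [ 11.9   1.6 252.9] q [ 0.25  0.21 -0.12  0.   -1.25 -0.73] F [ 0.5  0.9 -0.1] open 56.3
z azimuth 152.5 tool y [-0. -0. -1.]
[(-29, 98), (122, 106), (135, 285), (152, 98), (159, 109), (163, 117), (166, 138), (169, 223), (172, 156), (176, 185), (179, 198), (182, 197), (185, 216), (192, 248)]
[(-57, 98), (22, 98), (121, 105), (137, 104), (157, 109), (161, 103), (164, 144), (167, 135), (169, 121), (172, 164), (175, 175), (178, 183), (180, 200), (182, 216), (185, 212), (188, 231), (194, 260)]
208 [ 29.   -1.9 120.3] 127.35663521146455
142 ((552.3734130859375, -10.373626708984375), (18.96488380432129, 68.28065490722656), 4.9245381355285645) [33.95358887 -2.07948831  0.        ]
[[540.   22.8]
 [545.9 -45.2]
 [564.8 -43.6]
 [558.9  24.5]]
bar az 94.92454
```

View pics/s14.png

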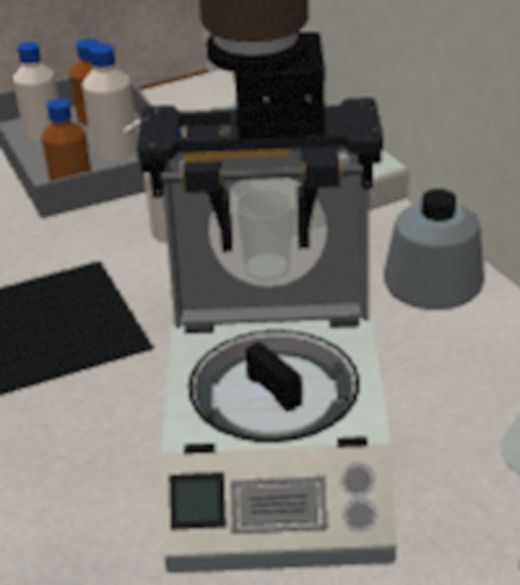

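View pics/tz6.png

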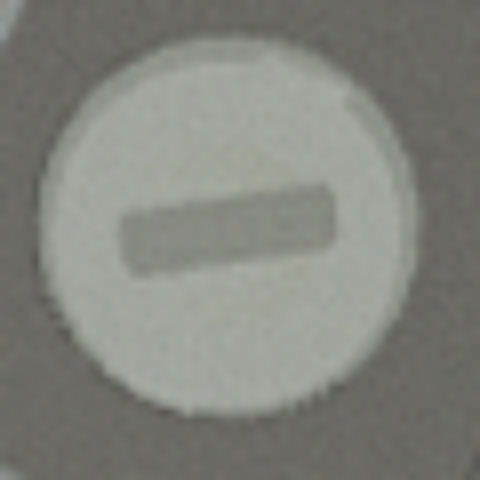

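Run:
```python
from h import *
T=np.load("pics/top0.npz")
z=np.array([(120,213),(328,185),(335,245),(133,277)])/8+[255,185]
q=onz(T,z,124)[:,:2];print(q.round(1),q.mean(0).round(1))
for e in(q[0]-q[1],q[3]-q[2]):print(np.degrees(np.arctan2(e[1],e[0])))
info([551.8,-9,160],187)
```

```text
[[555.8  25. ]
 [564.  -41.1]
 [544.9 -43.1]
 [535.4  21.1]] [550.   -9.5]
97.06183742136189
98.38688310210438
t 16.25 pos [538.9 -28.2 253. ] mach [ 11.9   1.6 253. ] q [ 0.25  0.21 -0.12  0.   -1.25 -0.73] F [0.3 0.6 0.1] open 68.2
z azimuth 152.5 tool y [ 0.  0. -1.]
shift mm [23.  93.  -2.6] norm [ 0.192  0.775 -0.022]
turn deg (+cw) -34.5 norm -0.766
```

Call:
{"op": "jog_arm", "data": {
  "steps": [
    [0.05,0.0,0,-0.15,120],
    [0.1,0.05,0,-0.3,120],
    [0.15,0.15,-0.02,-0.45,120],
    [0.18,0.28,-0.02,-0.6,120],
    [0.18,0.4,-0.02,-0.77,120],
    [0.18,0.55,-0.02,-0.77,120],
    [0.18,0.7,-0.02,-0.77,120],
    [0.18,0.77,-0.02,-0.77,120]
  ]
}}

```text
clock: 17.05
ee_pos: [550.0, -10.3, 158.8]
tcp_rot: [-1.145, -1.298, 1.302]
contact_force: [0.0, -0.0, -0.6]
opening: 46.4
```

```bash
cat > look.py <<'E'
from h import *
from plant import camera
import sys
info([551.3,-9.5,80],187)
c=camera("side"); v=c["img"][:,:,::-1].copy()
cv2.imwrite("pics/%s.png"%sys.argv[1],cv2.resize(v[130:285,190:340],None,fx=4,fy=4,interpolation=2))
E
python3 look.py s15
```

```text
t 17.05 pos [550.  -10.3 158.8] mach [3.300e+01 1.000e-01 1.588e+02] q [ 0.28  0.3  -0.24 -0.   -1.04 -0.15] F [ 0.  -0.  -0.6] open 46.4
z azimuth -172.8 tool y [-0.003 -0.    -1.   ]
shift mm [ 0.6 78.8 -1.6] norm [ 0.005  0.657 -0.013]
turn deg (+cw) 0.2 norm 0.004
```

View pics/s15.png

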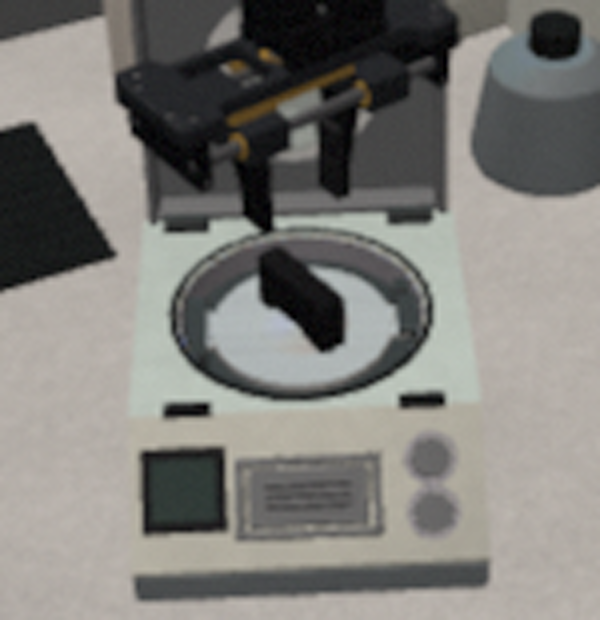

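Call:
{"op": "jog_arm", "data": {
  "steps": [
    [0.005,0.1,-0.01,0,120],
    [0.005,0.2,-0.01,0,120],
    [0.005,0.3,-0.01,0,120],
    [0.005,0.4,-0.01,0,120],
    [0.005,0.48,-0.01,0,120],
    [0.005,0.5,-0.01,0,120],
    [0.005,0.5,-0.01,0,120],
    [0.005,0.5,-0.01,0,120]
  ]
}}

```text
clock: 17.9
ee_pos: [552.6, -9.4, 101.0]
tcp_rot: [-1.148, -1.302, 1.301]
contact_force: [0.7, -0.6, 0.4]
opening: 45.6
```

```bash
python3 look.py s16
```

```text
t 17.9 pos [552.6  -9.4 101. ] mach [ 34.9  -1.8 101. ] q [ 0.28  0.36 -0.31  0.   -0.9  -0.15] F [ 0.7 -0.6  0.4] open 45.6
z azimuth -172.8 tool y [ 0.001  0.    -1.   ]
shift mm [ 0.1 21.   1.3] norm [0.001 0.175 0.011]
turn deg (+cw) 0.2 norm 0.004
```

View pics/s16.png

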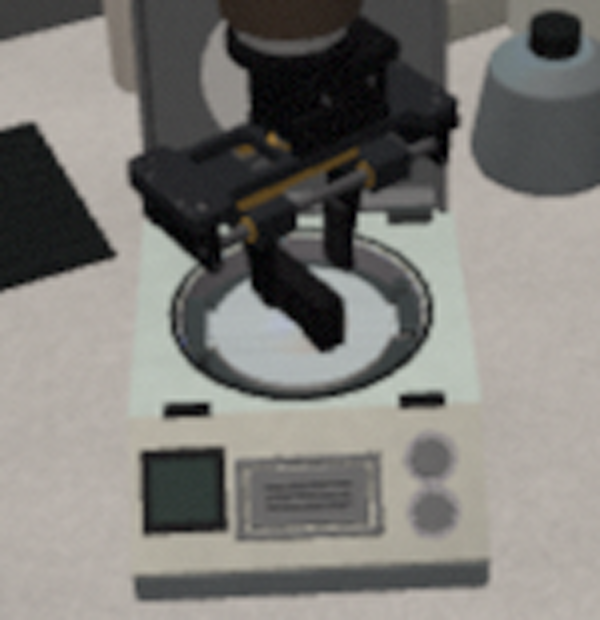

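Call:
{"op": "jog_arm", "data": {
  "steps": [
    [0,0.04,0.01,0,120],
    [0,0.08,0.01,0,120],
    [0,0.12,0.01,0,120],
    [0,0.16,0.01,0,120],
    [0,0.2,0.01,0,120],
    [0,0.22,0.01,0,120],
    [0,0.22,0.01,0,120],
    [0,0.22,0.01,0,120]
  ]
}}

```text
clock: 18.75
ee_pos: [551.0, -9.6, 74.1]
tcp_rot: [-1.147, -1.301, 1.301]
contact_force: [-0.5, -0.1, -0.7]
opening: 45.8
```

```bash
python3 look.py s17
```

```text
t 18.75 pos [551.   -9.6  74.1] mach [34.  -0.5 74.1] q [ 0.28  0.39 -0.34  0.   -0.84 -0.15] F [-0.5 -0.1 -0.7] open 45.8
z azimuth -172.8 tool y [ 0. -0. -1.]
shift mm [ 0.1 -5.9 -0.3] norm [ 0.    -0.049 -0.002]
turn deg (+cw) 0.2 norm 0.004
```

View pics/s17.png

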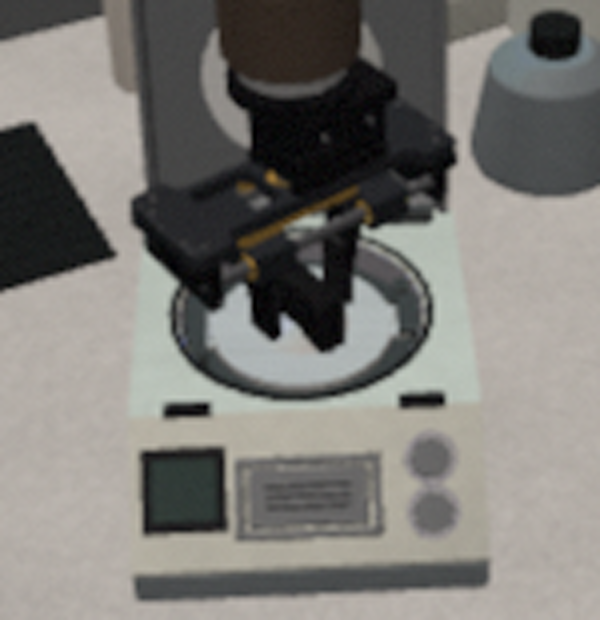

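Call:
{"op": "jog_arm", "data": {
  "steps": [
    [0,0,0,0,160],
    [0,0,0,0,200],
    [0,0,0,0,230],
    [0,0,0,0,230],
    [0,0,0,0,230],
    [0,0,0,0,230],
    [0,0,0,0,230],
    [0,0,0,0,230]
  ],
  "newtons": 30
}}

```text
clock: 19.6
ee_pos: [551.1, -9.6, 74.3]
tcp_rot: [-1.148, -1.301, 1.301]
contact_force: [0.1, -0.7, 1.0]
opening: 19.5
```

```bash
python3 look.py s18; python3 -c "
from plant import get_state;s=get_state();print(s['ft_torque'],s['contact_force'])"
```

```text
t 19.6 pos [551.1  -9.6  74.3] mach [34.1 -0.6 74.3] q [ 0.28  0.39 -0.34  0.   -0.84 -0.15] F [ 0.1 -0.7  1. ] open 19.5
z azimuth -172.8 tool y [ 0.  0. -1.]
shift mm [ 0.  -5.7 -0.2] norm [ 0.    -0.048 -0.002]
turn deg (+cw) 0.2 norm 0.004
[ 0.1071361  -0.11605996  0.00546772] [1.35392399 0.6750426  0.57664986]
```

Call:
{"op": "jog_arm", "data": {
  "steps": [
    [0,0,0,0.1,230],
    [0,0,0,0.25,230],
    [0,0,0,0.4,230],
    [0,0,0,0.55,230],
    [0,0,0,0.7,230],
    [0,0,0,0.85,230],
    [0,0,0,1,230],
    [0,0,0,1,230]
  ]
}}

```text
clock: 20.45
ee_pos: [550.9, -9.6, 74.3]
tcp_rot: [-1.451, -0.711, 0.711]
contact_force: [1.1, -0.5, 0.8]
opening: 19.7
```

```bash
python3 look.py s19; python3 -c "
from plant import get_state;s=get_state();print(s['ft_torque'],s['contact_force'])"
```

```text
t 20.45 pos [550.9  -9.6  74.3] mach [33.9 -0.4 74.3] q [ 0.28  0.39 -0.34  0.   -0.84 -0.94] F [ 1.1 -0.5  0.8] open 19.7
z azimuth 142.2 tool y [ 0.  0. -1.]
shift mm [ 0.4 -5.7 -0.2] norm [ 0.003 -0.048 -0.002]
turn deg (+cw) -44.8 norm -0.996
[ 0.08305956 -0.03487845 -0.08196324] [0.48446001 0.70609494 0.47044469]
```

View pics/s19.png

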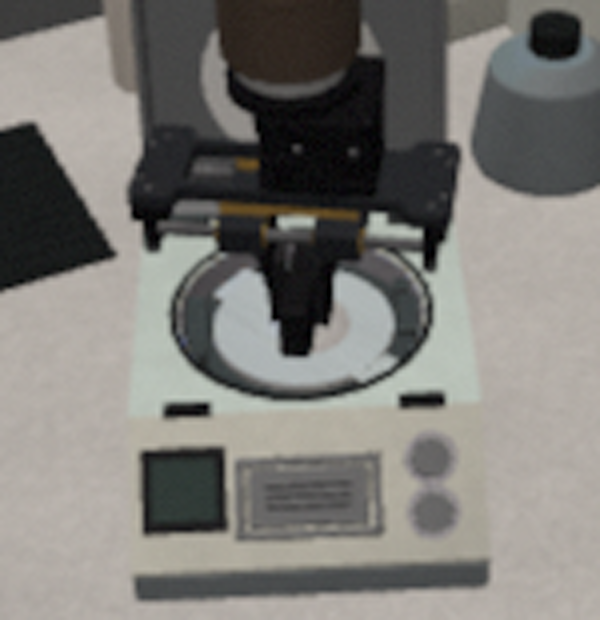

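Call:
{"op": "jog_arm", "data": {
  "steps": [
    [0,-0.02,0,0,230],
    [0,-0.05,0,0,230],
    [0,-0.08,0,0,230],
    [0,-0.13,0,0,230],
    [0,-0.2,0,0,230],
    [0,-0.3,0,0,230],
    [0,-0.4,0,0,230],
    [0,-0.5,0,0,230]
  ]
}}

```text
clock: 21.3
ee_pos: [551.2, -9.6, 135.7]
tcp_rot: [-1.452, -0.712, 0.71]
contact_force: [0.6, 0.4, -2.0]
opening: 19.7
```

```bash
python3 look.py s20
```

```text
t 21.3 pos [551.2  -9.6 135.7] mach [ 34.1  -0.6 135.7] q [ 0.28  0.32 -0.27  0.   -0.98 -0.94] F [ 0.6  0.4 -2. ] open 19.7
z azimuth 142.2 tool y [ 0.001  0.    -1.   ]
shift mm [ 0.1 55.7 -0. ] norm [ 0.001  0.464 -0.   ]
turn deg (+cw) -44.8 norm -0.996
```

View pics/s20.png

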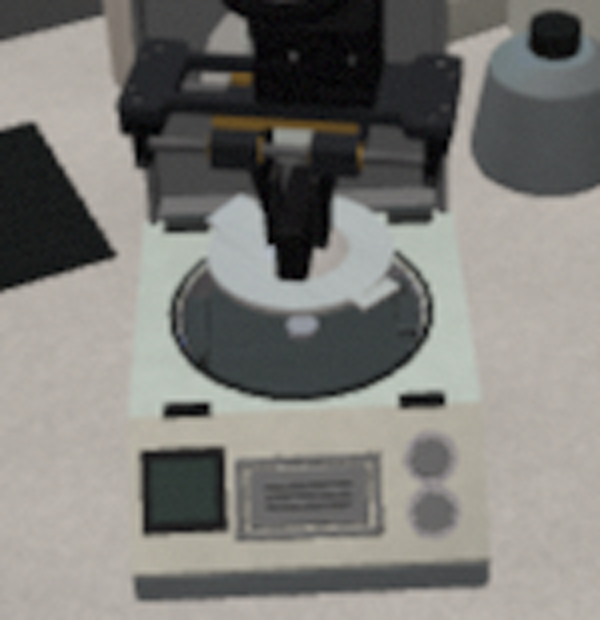

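Call:
{"op": "jog_arm", "data": {
  "steps": [
    [0,-0.1,0,0,230],
    [-0.05,-0.15,0.1,0,230],
    [-0.15,-0.15,0.25,0,230],
    [-0.25,-0.15,0.42,0,230],
    [-0.35,-0.15,0.6,0,230],
    [-0.45,-0.15,0.78,0,230],
    [-0.55,-0.15,0.92,0,230],
    [-0.6,-0.15,1,0,230]
  ]
}}

```text
clock: 22.15
ee_pos: [409.3, 6.8, 152.2]
tcp_rot: [-1.451, -0.71, 0.712]
contact_force: [-1.5, -0.7, -2.2]
opening: 19.9
```

Run:
```python
from h import *
for t in([388,110,160],[390,210,160],[422,322,160]): info(t)
```

```text
t 22.15 pos [409.3   6.8 152.2] mach [-17.1 132.7 152.2] q [ 0.42  0.06 -0.56 -0.   -0.95 -1.08] F [-1.5 -0.7 -2.2] open 19.9
z azimuth 142.2 tool y [-0.001  0.    -1.   ]
shift mm [68.4 -7.8 80.1] norm [ 0.57  -0.065  0.667]
t 22.15 pos [409.3   6.8 152.2] mach [-17.1 132.7 152.2] q [ 0.42  0.06 -0.56 -0.   -0.95 -1.08] F [-1.5 -0.7 -2.2] open 19.9
z azimuth 142.2 tool y [-0.001  0.    -1.   ]
shift mm [148.7  -7.8 139.8] norm [ 1.239 -0.065  1.165]
t 22.15 pos [409.3   6.8 152.2] mach [-17.1 132.7 152.2] q [ 0.42  0.06 -0.56 -0.   -0.95 -1.08] F [-1.5 -0.7 -2.2] open 19.9
z azimuth 142.2 tool y [-0.001  0.    -1.   ]
shift mm [256.8  -7.8 183.2] norm [ 2.14  -0.065  1.526]
```

Follow with (0.85, 0.87), keeping to the robot side.

Call:
{"op": "jog_arm", "data": {
  "steps": [
    [0.06,0,0.1,0,230],
    [0.18,0,0.25,0,230],
    [0.3,0,0.4,0,230],
    [0.45,0,0.55,0,230],
    [0.6,0,0.7,0,230],
    [0.75,0,0.85,0,230],
    [0.88,0,0.95,0,230],
    [0.95,0,1,0,230]
  ]
}}

```text
clock: 22.95
ee_pos: [387.0, 172.2, 152.4]
tcp_rot: [-1.451, -0.713, 0.711]
contact_force: [-0.0, 0.2, -1.7]
opening: 19.7
```

Call:
{"op": "jog_arm", "data": {
  "steps": [
    [0.1,0,0.05,0,230],
    [0.25,0,0.12,0,230],
    [0.4,0,0.2,0,230],
    [0.55,0,0.26,0,230],
    [0.7,0,0.34,0,230],
    [0.85,0,0.42,0,230],
    [0.95,0,0.48,0,230],
    [1,0,0.5,0,230]
  ]
}}

```text
clock: 23.75
ee_pos: [413.5, 304.0, 151.8]
tcp_rot: [-1.451, -0.711, 0.712]
contact_force: [-0.2, 0.1, -2.5]
opening: 19.9
```

Run:
```python
from h import *
from plant import camera
info([422,322,60])
for n in("side","top"):
    c=camera(n);cv2.imwrite(f"pics/{n}21.png",c["img"][:,:,::-1])
```

```text
t 23.75 pos [413.5 304.  151.8] mach [248.2 266.7 151.8] q [ 0.95  0.24 -0.34  0.   -0.99 -1.61] F [-0.2  0.1 -2.5] open 19.9
z azimuth 142.2 tool y [-0. -0. -1.]
shift mm [19.5 91.8  4.3] norm [0.163 0.765 0.036]
```

View pics/side21.png

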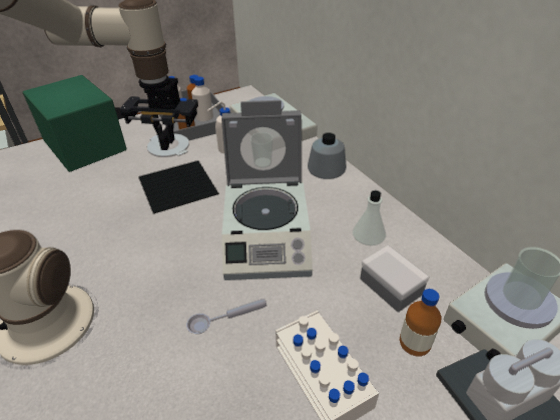

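View pics/top21.png

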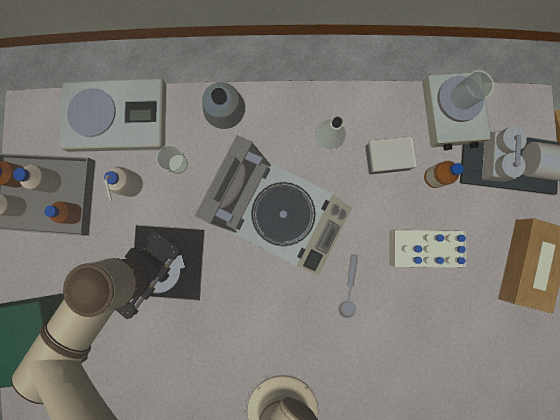

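Call:
{"op": "jog_arm", "data": {
  "steps": [
    [0.08,0.1,0.02,0,230],
    [0.16,0.25,0.04,0,230],
    [0.16,0.4,0.04,0,230],
    [0.16,0.55,0.04,0,230],
    [0.16,0.7,0.04,0,230],
    [0.16,0.8,0.04,0,230],
    [0.16,0.85,0.04,0,230],
    [0.16,0.85,0.04,0,230]
  ]
}}

```text
clock: 24.65
ee_pos: [421.1, 319.9, 49.3]
tcp_rot: [-1.452, -0.709, 0.712]
contact_force: [0.5, 0.9, -3.1]
opening: 19.8
```

```bash
cat > cov.py <<'E'
from h import *
from plant import camera
import sys
info([422,322,3])
for n in("side","top"):
    c=camera(n);cc=cloud(c);im=c["img"]
    b=(130,110,230,220) if n=="side" else (110,205,230,315)
    cv2.imwrite(f"pics/{n}_{sys.argv[1]}.png",cv2.resize(im[b[1]:b[3],b[0]:b[2],::-1],None,fx=5,fy=5,interpolation=2))
    d=cc[...,:2]-[422,322];m=(im.min(2)>110)&(np.hypot(d[...,0],d[...,1])<85)&(cc[...,2]<90)
    P=cc[m];print(n,m.sum(),"z pct",np.percentile(P[:,2],[10,50,90]).round(1) if len(P) else "", "rect",cv2.minEnclosingCircle(P[:,:2].astype(np.float32)) if len(P) else "")
    A=np.c_[P[:,:2],np.ones(len(P))];k=np.linalg.lstsq(A,P[:,2],rcond=None)[0];print("tilt",np.hypot(*k[:2]).round(3))
E
python3 cov.py a
```

```text
t 24.65 pos [421.1 319.9  49.3] mach [265.8 267.3  49.3] q [ 0.96  0.39 -0.42  0.   -0.76 -1.62] F [ 0.5  0.9 -3.1] open 19.8
z azimuth 142.2 tool y [-0.001 -0.001 -1.   ]
shift mm [ 2.3 46.3  0.5] norm [0.019 0.386 0.005]
side 553 z pct [57.4 59.8 62.3] rect ((432.2884826660156, 324.4018249511719), 74.19906616210938)
tilt 0.02
top 367 z pct [56.1 58.9 61.4] rect ((412.0836486816406, 294.667236328125), 57.11140060424805)
tilt 0.011
```

View pics/side_a.png

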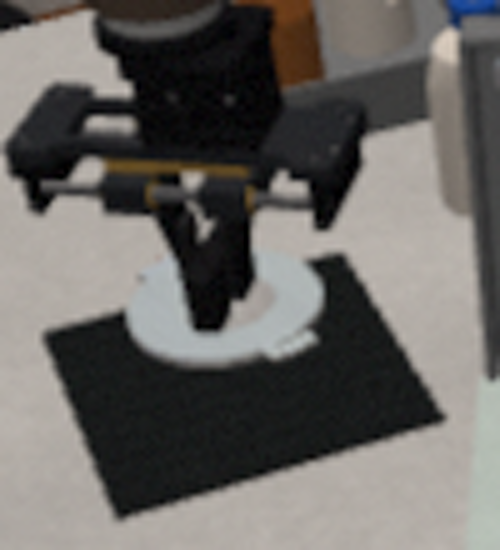

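Call:
{"op": "jog_arm", "data": {
  "steps": [
    [0.02,0.06,0,0,230],
    [0.02,0.12,0,0,230],
    [0.02,0.18,0,0,230],
    [0.02,0.24,0,0,230],
    [0.02,0.29,0,0,230],
    [0.02,0.33,0,0,230],
    [0.02,0.36,0,0,230],
    [0.02,0.36,0,0,230]
  ]
}}

```text
clock: 25.55
ee_pos: [422.5, 322.0, 6.4]
tcp_rot: [-1.452, -0.71, 0.712]
contact_force: [-0.5, -0.1, -2.3]
opening: 19.7
```

```bash
python3 cov.py b
```

```text
t 25.55 pos [422.5 322.    6.4] mach [268.4 267.    6.4] q [ 0.96  0.46 -0.46 -0.   -0.66 -1.62] F [-0.5 -0.1 -2.3] open 19.7
z azimuth 142.2 tool y [-0.001 -0.001 -1.   ]
shift mm [-0.3  3.4  0.4] norm [-0.003  0.028  0.003]
side 535 z pct [14.2 16.7 19.5] rect ((421.958251953125, 319.8604431152344), 68.2512435913086)
tilt 0.013
top 333 z pct [12.6 15.4 18.1] rect ((414.26324462890625, 296.13470458984375), 56.049747467041016)
tilt 0.03
```

Roughly 4 mm to go; creep to contact.

Call:
{"op": "jog_arm", "data": {
  "steps": [
    [0,0.008,0,0,230],
    [0,0.015,0,0,230],
    [0,0.022,0,0,230],
    [0,0.03,0,0,230],
    [0,0.035,0,0,230],
    [0,0.035,0,0,230],
    [0,0.035,0,0,230],
    [0,0.035,0,0,230]
  ]
}}

```text
clock: 26.45
ee_pos: [422.7, 322.4, 2.8]
tcp_rot: [-1.451, -0.711, 0.711]
contact_force: [-0.1, 1.0, -2.0]
opening: 19.9
```

```bash
python3 cov.py c
```

```text
t 26.45 pos [422.7 322.4   2.8] mach [268.8 267.    2.8] q [ 0.96  0.46 -0.46  0.   -0.65 -1.62] F [-0.1  1.  -2. ] open 19.9
z azimuth 142.2 tool y [ 0.  0. -1.]
shift mm [-0.7 -0.2  0.4] norm [-0.006 -0.002  0.003]
side 534 z pct [10.7 13.1 15.8] rect ((420.11370849609375, 319.8113098144531), 68.31716918945312)
tilt 0.008
top 326 z pct [ 9.  11.6 14.6] rect ((414.16168212890625, 294.93927001953125), 55.463645935058594)
tilt 0.016
```

Call:
{"op": "jog_arm", "data": {
  "steps": [
    [0,0.005,0,0,230],
    [0,0.01,0,0,230],
    [0,0.012,0,0,230],
    [0,0.015,0,0,230],
    [0,0.018,0,0,230],
    [0,0.018,0,0,230],
    [0,0.018,0,0,230],
    [0,0.018,0,0,230]
  ]
}}

```text
clock: 27.35
ee_pos: [422.8, 322.4, 2.2]
tcp_rot: [-1.451, -0.712, 0.711]
contact_force: [-4.0, -1.1, 9.8]
opening: 19.6
```

```bash
python3 cov.py d
```

```text
t 27.35 pos [422.8 322.4   2.2] mach [268.9 266.9   2.2] q [ 0.96  0.46 -0.46  0.   -0.65 -1.62] F [-4.  -1.1  9.8] open 19.6
z azimuth 142.2 tool y [ 0.001  0.    -1.   ]
shift mm [-0.8 -0.8  0.4] norm [-0.007 -0.007  0.003]
side 537 z pct [10.1 12.6 15.1] rect ((421.30963134765625, 320.1479797363281), 68.72069549560547)
tilt 0.007
top 327 z pct [ 8.1 10.7 13.4] rect ((414.0272216796875, 295.42425537109375), 55.508033752441406)
tilt 0.026
```

Landed on the mat (+9.8 N). Open to ~45 mm and lift.

Call:
{"op": "jog_arm", "data": {
  "steps": [
    [0,-0.005,0,0,200],
    [0,-0.01,0,0,170],
    [0,-0.01,0,0,140],
    [0,-0.01,0,0,110],
    [0,-0.01,0,0,110],
    [0,-0.01,0,0,110],
    [0,-0.01,0,0,110],
    [0,-0.01,0,0,110]
  ]
}}

```text
clock: 28.25
ee_pos: [422.7, 322.3, 1.7]
tcp_rot: [-1.451, -0.711, 0.711]
contact_force: [0.4, 0.2, -0.3]
opening: 49.1
```

Call:
{"op": "jog_arm", "data": {
  "steps": [
    [0,-0.05,0,0,110],
    [0,-0.12,0,0,110],
    [0,-0.2,0,0,110],
    [0,-0.3,0,0,110],
    [0,-0.45,0,0,110],
    [0,-0.6,0,0,110],
    [0,-0.8,0,0,110],
    [0,-1,0,0,110]
  ]
}}

```text
clock: 29.05
ee_pos: [422.7, 322.3, 123.7]
tcp_rot: [-1.451, -0.711, 0.71]
contact_force: [-1.2, 0.4, 0.2]
opening: 49.7
```

Call:
{"op": "jog_arm", "data": {
  "steps": [
    [0,-0.1,0,0,110],
    [0,-0.2,0,0,110],
    [-0.1,-0.3,-0.1,0,110],
    [-0.3,-0.4,-0.2,0,110],
    [-0.5,-0.4,-0.35,0,110],
    [-0.7,-0.4,-0.5,0,110],
    [-0.9,-0.4,-0.6,0,110],
    [-0.9,-0.4,-0.6,0,110]
  ]
}}

```text
clock: 29.85
ee_pos: [411.7, 189.1, 169.5]
tcp_rot: [-1.453, -0.706, 0.711]
contact_force: [-0.5, 0.1, 0.4]
opening: 49.1
```

```bash
python3 cov.py e
python3 - <<'E'
from h import *
from plant import camera
for n in("side","top"):
    c=camera(n);cv2.imwrite(f"pics/{n}30.png",c["img"][:,:,::-1])
E
```

```text
t 29.85 pos [411.7 189.1 169.5] mach [145.6 215.  169.5] q [ 0.79  0.12 -0.44 -0.   -1.01 -1.45] F [-0.5  0.1  0.4] open 49.1
z azimuth 142.0 tool y [-0.002 -0.002 -1.   ]
shift mm [111.5 166.3  73.5] norm [0.929 1.385 0.613]
side 570 z pct [10.2 12.5 15.5] rect ((420.9844970703125, 320.2806091308594), 69.74763488769531)
tilt 0.008
top 473 z pct [ 8.8 11.6 15.5] rect ((435.1905517578125, 332.8327941894531), 60.96342468261719)
tilt 0.047
```

View pics/side30.png

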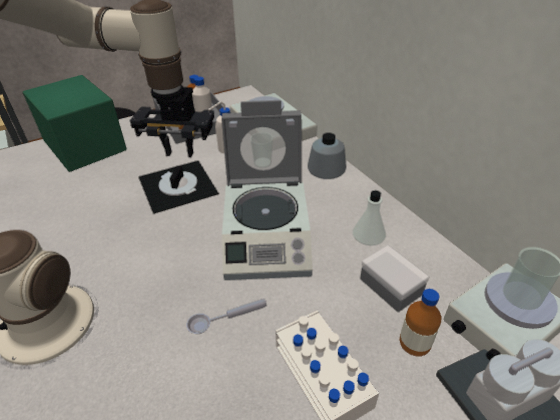

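View pics/top30.png

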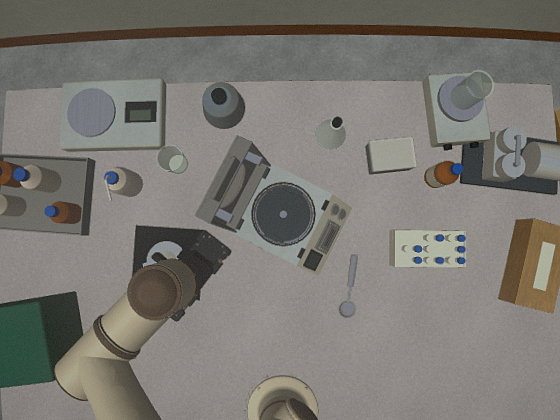

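```bash
python3 -c "
from plant import ticket
print(ticket.sign_off())"
```

```text
the job is handed in; nothing more can be done
None
```

I handed the job in at about 30 s of the 64 s allowed; the hand-in reports no verdict.

**What I did**
- I pressed the release key square to the panel until it hit its stop, at about 32 N. I then let it spring out, and the lid popped ajar to about 0.25 rad.
- I raised the lid by pushing its lip with the closed fingers until the strut carried it fully open.
- I gripped the cover's bar, turned it 45° clockwise, lifted it straight off and carried it round the robot side of the machine. I set it on the mat (9.8 N measured on contact) and released it.

**Last checks**
- **Cover:** it lies with its grip upwards, at about (421, 320) mm; the mat's centre measures (422, 322). Its top is at about 12.5 mm. The side view gives a tilt of 0.008 rad. The top view gives 0.047 rad and a centre about 18 mm off, but there the arm partly hid the cover, so I trusted the side view.
- **Lid and key:** the last pictures show the lid standing open. The key looks out, but I judged that by eye and did not measure it.
- **Robot and bench:** the arm is clear of everything, and the measured force is near zero. The other things on the bench look unmoved compared with the first pictures.

**One disagreement:** the visible fingertips stood about 20 mm above the reported TCP height, where the task text puts them 8 mm below it. Contact with the key agreed with the visible height, so I set the working heights from the pictures and contact forces.

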